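Free the lift pawl with the bar and lower the boxed bears

ROBOT

A 6-joint arm with a two-finger parallel gripper is mounted at the origin on the work surface. World frame = base frame: x ahead of the robot, y to its left, z up, the work surface at z = 0. Lengths are in mm, angles in rad, forces in N, time in s.
With the tool pointing down it reaches from about 275 to 750 mm from the base axis. Payload 10.2 kg.
Tool frame: the origin (TCP) lies midway between the tips of the shut fingers; the grasp point (between the pads) lies 19 mm behind it; x points along the fingers, y is the direction in which the jaws open and shut, and the axes are right-handed (so a half turn about x gives the same grasp; the last joint's range is limited). The gripper opens to 85 mm and grips with 20 to 120 N. Pads are 22 mm wide; open, the fingers measure 114 mm over their backs; the gripper's body (76 mm by 85 mm) begins 54 mm behind the grasp point. The pads swing forward as they close: fully open they stand 13 mm farther back than shut.
Start: joints at [1.103, 0.313, 1.498, -0, 1.331, -0.223], TCP at [127.253, 509.35, 231.294] pointing down, gripper open.
Joint ranges: [-2.94, 2.94], [-0.97, 2.17], [0.19, 2.56], [-1.23, 4.37], [0.02, 3.11], [-2.88, 2.88]. Speed limits (rad/s): [2.39, 2.39, 3.01, 3.14, 3.14, 3.14].

INTERFACE

Orientations are given as a unit quaternion [w, x, y, z].
In Python, from rig import ctrl gives the robot as it stands.
- The arm moves only by the tool arm_command, never from a script. Its argument "plan" is a list of rows, each a list of 5 numbers: the shift along the tool's x, y, z in m, then the turn about the tool's x in rad, then the opening, from 0 (shut) to 1 (fully open). A call has 1 to 12 rows; each row shifts and turns the commanded pose from where the row before left it, along the tool's axes as they then stand; what a row does not reach is not made up. A row lasts 1/8 s, in which the tool goes at most 62.5 mm and 10.7 degrees, less where a joint would pass 70% of its speed; a pose out of reach is approached as far as the arm can. A call with a gripper value outside its range is refused whole. The fingers move at their own pace and stop on an object; "squeeze" is the grip in N (left out, the last holds). Time passes only in rows, so rows that do not move let the fingers close. It gives the time, the measured TCP pose, the force and the opening at its end, in the units of the state.
- ctrl.sense(): the state, without advancing time (a new reading comes with each control period).
- ctrl.capture(name): name is "side" or "top" or "wrist"; returns a dict with "color" (480x640x3 uint8, red, green, blue), "fx", "fy", "cx", "cy" (pixels), "k1" (the pictures are not rectified: a ray, as slopes to the right and down, at radius r is drawn at 1 + k1 r^2 times it, then the intrinsics apply), "xyz" and "orientation" of the camera in the world; the wrist camera has in their place "hand_eye" (4x4, takes a point from camera to tool coordinates, whose origin is the TCP and whose axes are the tool frame's). Camera axes: x right, y up, looking along -z (the intrinsics and any distortion apply to the point x, -y, -z); pixel columns grow to the right and rows downward; lengths in mm; the calibration is good to about 2 mm. A picture is of the moment at which its call begins: read the wrist's pose just before it. There is no depth.
- ctrl.finish_job(): hands the job in, once; it reports no verdict.
Trained networks look in the newest picture that a camera, given by its name, has taken for a name from the list of things; names that differ only in an ending like _2 or _b are one class to them, and where a whole thing is asked for, a point or a joint stands for the part that bears it (a point fixed in the world has none). Each returns a list of dicts, best first, with "score" (0 to 1); they miss things now and then, are a little off and sometimes report something else, mostly with a low value. They report only what shows in the picture. A call takes as long as a camera call. They do not tell look-alikes from the thing itself.
- ctrl.spot_in(camera, query): "uv" ([column, row] in pixels, amid what is visible of it).
- ctrl.regions_of(camera, query): "mask" (480x640 bool, what is visible of it) and "uv" ([column, row] in pixels, amid what is visible of it).
- ctrl.place_of(camera, query): "uv" ([column, row] in pixels: a listed point, or the origin of a listed thing).
The state is a dict: "time_s": time; "joints": joint angles; "dq": joint speeds; "tau": joint torques, N m; "eef_pos": TCP position; "ee_rot": TCP orientation; "force": force on the tool from outside, world axes, zero at the start; "wrist_torque": the same for the moment, N m; "grip_width": opening from 0.0 (shut) to 1.0 (fully open).
Only numpy, scipy, OpenCV 4.12 (cv2) and the standard library are available. Lean on these libraries where they do the work, as an engineer would, in place of code of your own. Each camera call takes 0.05 s, during which the arm holds its last target.

TASK

Bring the tray of boxed chocolate bears down on the bench lift: with the pawl bar, held by its handle, put the rod under the ratchet pawl and flick the pawl right over on to its rest pin, touching the pawl with nothing but the bar and never prying hard, then lay the bar back flat on the bench, off the lift. Then raise the hand lever, without jerks, until the tray carriage has come down and sits firmly on both stop collars, its load pressed on them but not forced, and let go. The two boxes must stay standing in the tray, and the chocolate bear, the tape roll and the ribbon spool stay where they are.

Things in the scene. Friction and masses are not known exactly. Their poses are not given: they have to be found in the camera images.
- lift: Grey bench rack lift. Origin on the bench under the shaft; x to the tray side, away from the robot (turned up to 0.3 rad), y left, z up. Base plate 315 x 150 x 12 mm (x -75 to 240), upright case x -40 to 72, y -56 to 56, top z 222. Ratchet wheel and pawl outside on the -y side, hand lever on the +y side. A drag brake on the shaft carries the load: nothing drops when the pawl is freed.
- shaft (a point): Axis of the shaft (along the lift's y) in the ratchet wheel's mid-plane: lift frame (0, -69, 125) mm. Wheel: 16 saw teeth, 92 mm over the tips, 14 mm thick (y -76 to -62); the flat cheek of the case behind it is at y -56. While the pawl is down the wheel, and so the lever, is locked: the lever cannot be raised.
- pawl_pin (a point): Axis of the pawl's pivot pin (along the lift's y) in the pawl's mid-plane: lift frame (52, -69, 185) mm. Boss round it 22 mm diameter; the pin ends at y -82. The pawl swings about it in the lift's x-z plane.
- pawl_nose (a point): Middle of the end face of the pawl's nose. Pawl: plain steel arm, 14 mm thick (y -76 to -62), 59 mm from pin to nose, 200 g. Engaged, it runs from the pin to the lift's -x, 0.36 rad below level; its flat underside lies 2 mm below that line through the pin, out to 45 mm from the pin.
- under_pawl (a point): Middle of the open wedge between pawl underside, wheel and boss when the pawl is down: lift frame (36, -69, 166.5) mm, 16 mm to -x of the pin and 18.5 mm below it. A rod of 12 mm lying here along y, put in from the -y side, has about 3 mm free all round; raised about 4 mm it meets the pawl's underside.
- pawl (a joint): Angle of the pawl, rad: 0 down on the wheel (rests near 0.01), growing as the nose goes up and over to the lift's +x. Straight up near 1.93, against its rest pin at 2.45. The pin is stiff: let go below 1.5 it drops back, above that it may stay half way, so carry it over until it is felt against the rest pin (2.4 or more). 26 mm from the pin this takes 1 to 4 N; more means caught or at the end. The bar may bear on the lift with 8 N at most.
- lever (a joint): Angle of hand lever, shaft and wheel, rad: 0 at the start, growing as the lever is raised, at most 1.5; the tray comes down 0.04 m per rad. Lever 140 mm from shaft axis to grip axis, pointing to the lift's -x; 0.33 rad below level at 0.
- grip: Black round grip of the hand lever, 24 mm diameter, 72 mm long, along the lift's y, free to spin on its bolt. Origin at its middle: 115 mm to +y of the lift's x-z plane, at the start 132 mm to -x of the shaft axis and 45 mm below it (80 mm above the bench). It moves on a circle of 140 mm about the shaft axis; raising it takes 0 to 8 N.
- carriage (a joint): Descent of rack, carriage and tray, m: 0 at the start, 0.04 x the lever angle. It ends on the collars, 37 to 49 mm down. Lowering faster than 0.1 m/s counts as dropping it.
- bush_foot (a point): Middle of the underside of the carriage's bush block (30 x 96 mm), which comes down on both collars.
- collars: Two steel stop collars, 30 mm diameter, 14 mm high, on the guide columns 36 mm either side of the lift's x-z plane, height different each time; origin midway, at their tops. Hard contact: 1 N more at the grip is 3.5 N on them, and the drag brake keeps it after letting go. 4 to 8 N at the grip beyond what moving it took seats the load (needed: over 8 N on them); 13 N (45 N on them) is forcing.
- tray (a point): Middle of the tray's floor: steel tray 140 (x) x 200 (y) mm with a 10 mm rim, 158 mm to +x of the shaft, floor 155 mm above the bench at the start.
- gift_a: Clear gift box 70 x 70 x 130 mm with a dark chocolate bear in it, 150 to 310 g, standing loose in the tray, -y side. Origin at the centre of its underside.
- gift_b: The same kind of box, on the +y side of the tray.
- bar: Pawl bar, 160 g: square wooden handle 110 x 22 x 22 mm and a straight steel rod, 12 mm diameter with a round end, 120 mm out of the handle's front. Lies flat on the bench. Origin on its axis at the handle's front end (11 mm above the bench when lying); x along the axis to the rod's tip, handle from x -110 to 0. It balances 19 mm ahead of the origin.
- bar_tip (a point): End of the bar's rod, 120 mm ahead of the bar's origin.
- bear: Bystander: unboxed dark chocolate bear, 130 mm tall, 70 mm wide. Origin under it.
- tape: Bystander: roll of brown tape lying flat, 97 mm diameter, 24 mm high. Origin under it.
- spool: Bystander: ribbon spool standing on end, white flanges 60 mm diameter, 50 mm high. Origin under it.
There are look-alikes about, which are no part of the job. What is meant by the bar is not orange, and is the smaller of those in its own colour.

How it is judged:
By the outcome, as a careful person would: the job done as asked, in the order asked, and still so for the second after the job is handed in, with the robot touching nothing.
It also fails if it takes over 72 s, if anything falls off the work surface, if the arm or the gripper's body presses on something with over 40 N, if the wrist force passes 120 N, or if a joint passes its speed limit or range.

## Working session

There is one attempt and no reset: what is moved stays moved. The work goes in short steps, Python scripts to look and compute and a tool call to move; the robot and the scene stay as the last step left them, time stands still between calls to the robot, and variables do not carry over. Pictures are saved under pics/ and viewed, and the job is handed in when it is done.

Besides the shell and the picture viewer there is one more tool, called after "Emit:" as name(argument=value, ...), one argument or row to a line, values as JSON. arm_command: Moves the arm, as the interface text tells. Its arguments: {"type":"object","properties":{"plan":{"type":"array"},"squeeze":{"type":"number"}},"required":["plan"]}

```bash
ls; mkdir -p pics; python3 - <<'E'
from rig import ctrl
import cv2
s=ctrl.sense();print(s)
for n in ["side","top","wrist"]:
    c=ctrl.capture(n); cv2.imwrite(f"pics/{n}0.png",c["color"][:,:,::-1])
    print(n,{k:v for k,v in c.items() if k!="color"})
E
```

```text
pics
{'time_s': 0.0, 'joints': array([ 1.10258223e+00,  3.13423774e-01,  1.49845045e+00, -4.86943376e-06,
        1.33099993e+00, -2.23402556e-01]), 'dq': array([-0.00104839,  0.0016133 , -0.00064716,  0.00045845,  0.00030981,
       -0.00164131]), 'tau': array([-8.09455832e-04, -4.12276018e+01, -2.59744513e+01, -2.00084651e-04,
        4.12344365e-03, -2.94915060e-05]), 'eef_pos': array([127.1386559 , 509.10180288, 230.74346615]), 'ee_rot': array([ 0.70166395,  0.08591072,  0.70196795, -0.08676437]), 'force': array([-0.32045151,  0.39406545, -0.17005605]), 'wrist_torque': array([-0.04417702,  0.0554516 , -0.01445882]), 'grip_width': 0.9974875771572128}
side {'fx': 447.952249081287, 'fy': 447.952249081287, 'cx': 323.6266269429127, 'cy': 233.99610197116442, 'k1': -0.08677578545138595, 'xyz': array([   8.1128418 , -130.84323495,  955.48124297]), 'orientation': array([ 0.7791413 ,  0.24341103, -0.16726731, -0.55291189])}
top {'fx': 434.3301229782113, 'fy': 434.3301229782113, 'cx': 319.81345444537504, 'cy': 240.2195111662448, 'k1': -0.03410232045751089, 'xyz': array([ 470.83673681,   37.3567948 , 1302.02193278]), 'orientation': array([-0.6998226 , -0.025468  ,  0.02232592,  0.71351333])}
wrist {'fx': 361.15651159207465, 'fy': 361.15651159207465, 'cx': 318.6637524326908, 'cy': 236.93490325440033, 'k1': -0.059124788819082605, 'hand_eye': array([[-6.17983826e-04,  2.94947283e-01, -9.55513327e-01,
        -1.42391384e+02],
       [ 9.99999698e-01,  6.33245257e-04, -4.51285879e-04,
        -1.41343392e+00],
       [ 4.71968738e-04, -9.55513317e-01, -2.94947585e-01,
        -7.48102306e+01],
       [ 0.00000000e+00,  0.00000000e+00,  0.00000000e+00,
         1.00000000e+00]])}
```

View pics/side0.png

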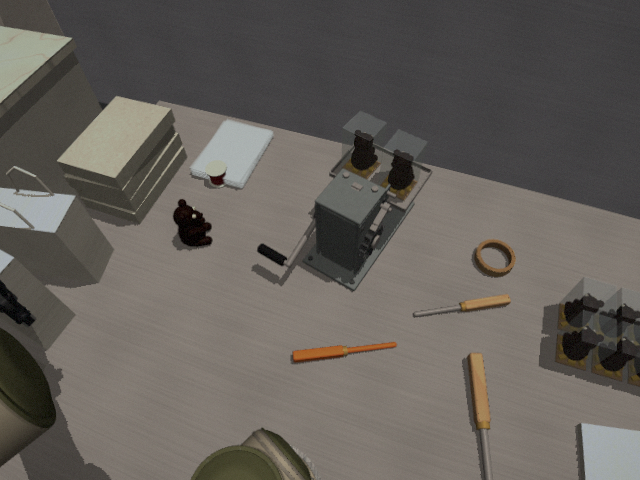

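View pics/top0.png

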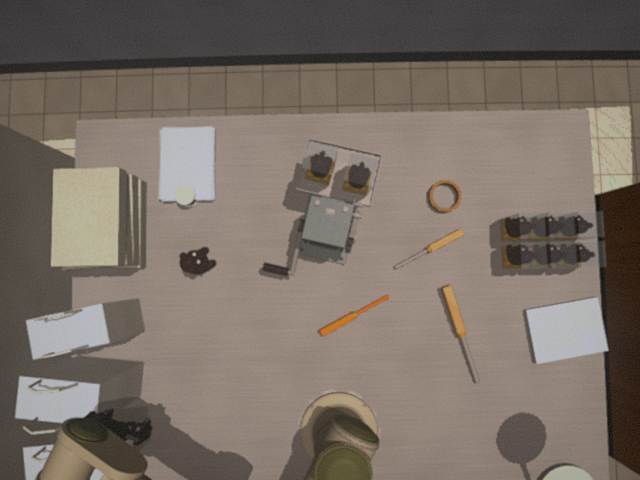

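View pics/wrist0.png

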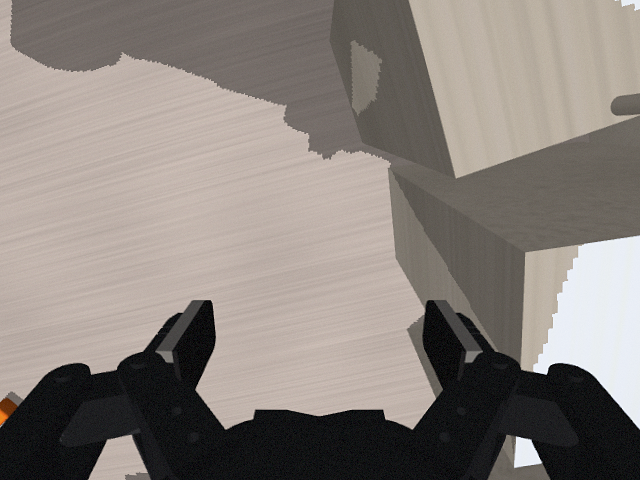

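The bar candidates in the side view are the orange one (345,352), the large natural-wood one (480,400) and the small natural-wood one (462,305). The job's bar isn't orange and is the smaller of its colour, so it's the one at (462,305), which is (430,248) in the top view. I'll confirm that with a crop and measure the poses.

```bash
cat > h.py <<'E'
import numpy as np, cv2
from scipy.spatial.transform import Rotation as R
from scipy.optimize import least_squares
def q2R(q): return R.from_quat([q[1],q[2],q[3],q[0]]).as_matrix()
def campose(c,s=None):
    if 'hand_eye' in c:
        T=c['hand_eye']; Rt=q2R(s['ee_rot']); return Rt@T[:3,:3], Rt@T[:3,3]+s['eef_pos']
    return q2R(c['orientation']), np.array(c['xyz'])
def cam(c,s=None):
    Rm,t=campose(c,s); return dict(R=Rm,t=t,f=c['fx'],cx=c['cx'],cy=c['cy'],k1=c['k1'])
def proj(m,P):
    p=(np.atleast_2d(P)-m['t'])@m['R']; x=p[:,0]/-p[:,2]; y=-p[:,1]/-p[:,2]
    d=1+m['k1']*(x*x+y*y); return np.c_[m['cx']+m['f']*x*d, m['cy']+m['f']*y*d]
def ray(m,uv):
    x=(uv[0]-m['cx'])/m['f']; y=(uv[1]-m['cy'])/m['f']; a,b=x,y
    for _ in range(20):
        d=1+m['k1']*(a*a+b*b); a,b=x/d,y/d
    v=m['R']@np.array([a,-b,-1.]); return v/np.linalg.norm(v)
def onz(m,uv,z):
    v=ray(m,uv); return m['t']+v*(z-m['t'][2])/v[2]
def tri(ms,uvs):
    A=0;b=0
    for m,u in zip(ms,uvs):
        v=ray(m,u); Q=np.eye(3)-np.outer(v,v); A=A+Q; b=b+Q@m['t']
    X=np.linalg.solve(A,b)
    return X,[np.round(proj(m,X)[0]-u,1) for m,u in zip(ms,uvs)]
def L2W(pose,P):  # pose x,y,yaw
    x,y,a=pose; P=np.atleast_2d(P); c,s=np.cos(a),np.sin(a)
    return np.c_[x+c*P[:,0]-s*P[:,1], y+s*P[:,0]+c*P[:,1], P[:,2]]
def W2L(pose,P):
    x,y,a=pose; P=np.atleast_2d(P)-[x,y,0]; c,s=np.cos(a),np.sin(a)
    return np.c_[c*P[:,0]+s*P[:,1], -s*P[:,0]+c*P[:,1], P[:,2]]
E
python3 - <<'E'
from rig import ctrl
from h import *
import json
ms={}
out={}
ims=[]
for n in ["side","top"]:
    c=ctrl.capture(n); ms[n]=cam(c); ims.append(c['color'])
    for q in ["shaft","pawl_pin","pawl_nose","under_pawl","grip","bush_foot","collars","tray","gift_a","bar","bar_tip","lift","bear","tape","spool"]:
        r=ctrl.place_of(n,q); out[n,q]=[(x['uv'],x['score']) for x in r]
        print(n,q,[(np.round(x['uv'],1).tolist(),round(x['score'],2)) for x in r[:4]])
a=cv2.resize(ims[0][270:360,400:530],None,fx=5,fy=5,interpolation=cv2.INTER_CUBIC)
cv2.imwrite("pics/bar_crop.png",a[:,:,::-1])
b=cv2.resize(ims[0][160:300,290:430],None,fx=4,fy=4,interpolation=cv2.INTER_CUBIC)
cv2.imwrite("pics/lift_crop.png",b[:,:,::-1])
import pickle; pickle.dump(ms,open('ms.pkl','wb'))
for n in ["side","top"]:
    for q in ["bar","bar_tip"]:
        for u,sc in out[n,q]: print(n,q,onz(ms[n],u,11 if q=="bar" else 11).round(1),sc)
    for q in ["lift"]:
        for u,sc in out[n,q]: print(n,q,onz(ms[n],u,0).round(1),sc)
E
```

```text
side shaft [([369.6, 239.2], 0.56)]
side pawl_pin [([386.9, 207.9], 0.56)]
side pawl_nose [([374.6, 229.1], 0.57)]
side under_pawl [([380.6, 217.0], 0.92)]
side grip [([272.5, 254.1], 0.6)]
side bush_foot []
side collars []
side tray [([377.2, 173.2], 0.78)]
side gift_a [([362.2, 164.4], 0.83), ([396.0, 187.2], 0.72)]
side bar [([480.3, 424.3], 0.93), ([340.1, 351.2], 0.78), ([466.1, 305.6], 0.71)]
side bar_tip [([414.0, 316.2], 0.93), ([273.0, 253.3], 0.74), ([396.4, 342.3], 0.73)]
side lift []
side bear [([192.0, 237.3], 0.79)]
side tape [([492.9, 262.4], 0.69)]
side spool [([219.7, 179.4], 0.65)]
top shaft [([347.5, 238.9], 0.71)]
top pawl_pin [([358.9, 212.2], 0.67), ([349.9, 237.7], 0.18)]
top pawl_nose [([352.5, 236.2], 0.58)]
top under_pawl [([354.9, 223.2], 0.72), ([348.9, 240.4], 0.38)]
top grip [([276.0, 269.9], 0.8)]
top bush_foot [([331.2, 206.7], 0.57)]
top collars []
top tray [([337.7, 171.1], 0.67), ([198.9, 265.1], 0.62)]
top gift_a [([394.3, 266.3], 0.72), ([357.0, 179.9], 0.62), ([318.7, 171.3], 0.61), ([189.4, 197.5], 0.23)]
top bar [([353.5, 313.3], 0.98), ([460.3, 329.9], 0.97), ([431.4, 253.2], 0.96)]
top bar_tip [([477.8, 380.5], 0.72), ([397.2, 267.1], 0.71), ([385.4, 297.1], 0.71)]
top lift [([328.0, 230.1], 0.71)]
top bear [([198.1, 264.4], 0.72)]
top tape [([443.0, 194.7], 0.74)]
top spool [([192.8, 198.6], 0.74), ([430.2, 251.4], 0.33)]
side bar [ 279.2 -361.8   11. ] 0.93
side bar [334.5 -45.2  11. ] 0.78
side bar [ 532.7 -287.7   11. ] 0.71
side bar_tip [ 467.7 -178.6   11. ] 0.93
side bar_tip [518.2 191.1  11. ] 0.74
side bar_tip [ 394.2 -156.1   11. ] 0.73
top bar [340.5 -52.9  11. ] 0.98
top bar [ 285.3 -366.8   11. ] 0.97
top bar [ 513.1 -289.    11. ] 0.96
top bar_tip [ 136.8 -413.2   11. ] 0.72
top bar_tip [ 473.9 -185.8   11. ] 0.71
top bar_tip [ 386.1 -148.3   11. ] 0.71
top lift [589.1  17.1   0. ] 0.71
```

View pics/bar_crop.png

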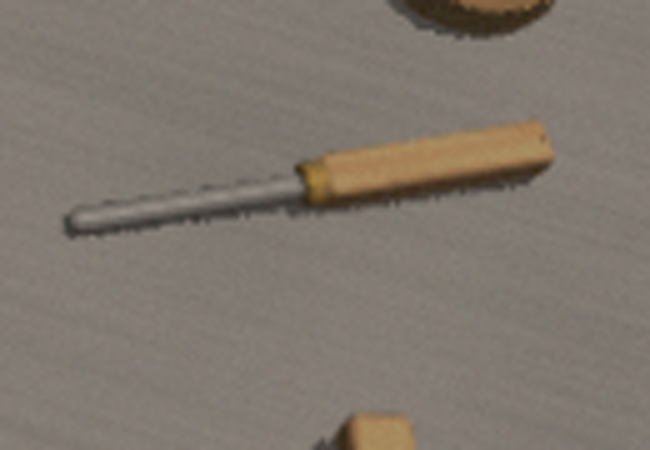

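View pics/lift_crop.png

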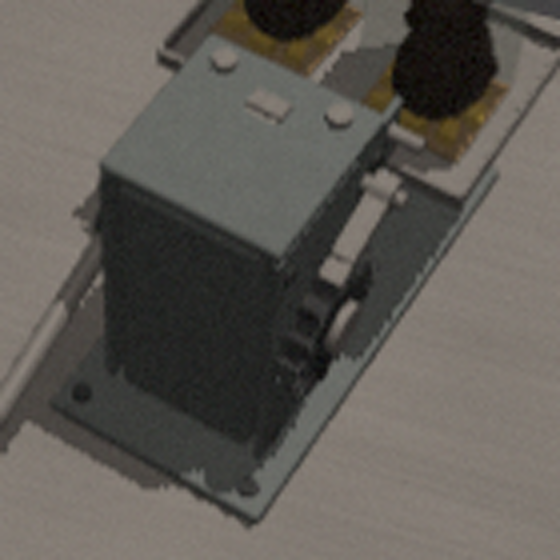

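```bash
python3 - <<'E'
from rig import ctrl
from h import *
import pickle
ms=pickle.load(open('ms.pkl','rb'))
c=ctrl.capture("top")
im=c['color']
cv2.imwrite("pics/top_lift.png",cv2.resize(im[130:290,250:410],None,fx=3.7,fy=3.7,interpolation=cv2.INTER_CUBIC)[:,:,::-1])
cv2.imwrite("pics/top_bar.png",cv2.resize(im[215:285,385:475],None,fx=6,fy=6,interpolation=cv2.INTER_CUBIC)[:,:,::-1])
S=[((-40,56,222),(315.5,201.25)),((-40,-56,222),(359.25,223.75)),((72,-56,222),(390,185)),((72,56,222),(341.75,169.5)),((-75,-75,12),(354.25,288.75)),((-75,75,12),(303.75,260.75)),
((0,-69,125),(369.6,239.2)),((52,-69,185),(386.9,207.9)),((-132,115,80),(272.5,254.1)),((158,0,155),(377.2,173.2))]
T=[((0,-69,125),(347.5,238.9)),((52,-69,185),(358.9,212.2)),((-132,115,80),(276,269.9)),((158,0,155),(337.7,171.1))]
def f(p,sel):
    r=[]
    for n,D in (("side",S),("top",T)):
        if n in sel: r.append((proj(ms[n],L2W(p,[d[0] for d in D]))-[d[1] for d in D]).ravel())
    return np.concatenate(r)
for sel in (["side"],["top"],["side","top"]):
    o=least_squares(f,[580,20,-.2],args=(sel,),loss='soft_l1'); print(sel,o.x.round(3)); print(f(o.x,sel).reshape(-1,2).round(1).tolist())
E
```

```text
['side'] [ 5.78512e+02  2.50250e+01 -2.30000e-01]
[[-1.3, -0.7], [1.4, 0.0], [-3.2, 2.8], [0.2, -2.5], [0.6, 0.8], [-1.6, -0.5], [2.5, 0.2], [-1.0, -0.7], [-0.1, 0.9], [2.8, -0.1]]
['top'] [ 5.77402e+02  2.51590e+01 -2.21000e-01]
[[3.1, -3.6], [-2.8, 1.7], [0.1, -0.5], [-0.1, 0.6]]
['side', 'top'] [ 5.78242e+02  2.51080e+01 -2.26000e-01]
[[-1.4, -0.5], [1.5, 0.1], [-3.4, 2.7], [-0.0, -2.4], [0.7, 0.8], [-1.7, -0.2], [2.5, 0.1], [-1.1, -0.7], [-0.1, 1.3], [2.5, -0.2], [3.1, -3.8], [-2.7, 1.5], [-0.0, -1.0], [0.2, 0.3]]
```

View pics/top_lift.png

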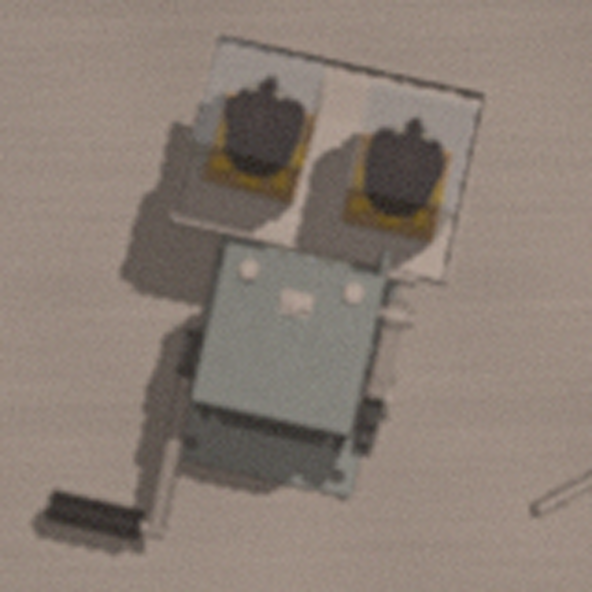

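View pics/top_bar.png

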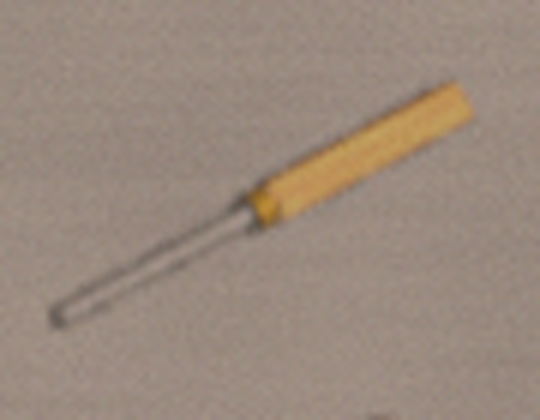

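```bash
python3 - <<'E'
from h import *
import pickle
ms=pickle.load(open('ms.pkl','rb'))
S=[((-40,56,222),(315.5,201.25)),((-40,-56,222),(359.25,223.75)),((-75,-75,12),(354.25,288.75)),((-75,75,12),(303.75,260.75)),
((52,-69,185),(386.9,207.9)),((-132,115,80),(272.5,254.1))]
T=[((-40,56,222),(302.7,238.1)),((-40,-56,222),(343.8,248.1)),((72,-56,222),(354.6,203)),((72,56,222),(310,194.9)),((-132,115,80),(276,269.9)),((-75,-75,12),(344.6,263.5))]
def f(p,sel):
    r=[]
    for n,D in (("side",S),("top",T)):
        if n in sel: r.append((proj(ms[n],L2W(p,[d[0] for d in D]))-[d[1] for d in D]).ravel())
    return np.concatenate(r)
for sel in (["side"],["top"],["side","top"]):
    o=least_squares(f,[580,20,-.2],args=(sel,),loss='soft_l1'); print(sel,o.x.round(3)); print(f(o.x,sel).reshape(-1,2).round(1).tolist())
P=[(460.6,307.4),(509.6,298.),(413.6,314.4)];Q=[(427.5,249.7),(462.8,231.7),(394.2,267.8)]
for a,b in zip(P,Q): print(tri([ms['side'],ms['top']],[a,b]), onz(ms['side'],a,11).round(1),onz(ms['top'],b,11).round(1))
for n,l in(('side',P),('top',Q)):
    w=[onz(ms[n],u,11) for u in l]; print(n,np.linalg.norm(w[0]-w[1]),np.linalg.norm(w[0]-w[2]),np.arctan2(*(w[2]-w[1])[[1,0]]))
E
```

```text
['side'] [ 5.78484e+02  2.36030e+01 -2.46000e-01]
[[-0.7, -0.9], [1.6, 0.4], [0.5, 1.1], [-1.2, -0.9], [-0.2, -0.0], [0.2, 0.1]]
['top'] [ 5.76321e+02  2.48710e+01 -2.26000e-01]
[[-1.8, 0.1], [1.2, -0.7], [-0.7, 0.7], [0.2, -0.2], [0.1, -0.3], [0.5, 0.4]]
['side', 'top'] [ 5.77381e+02  2.43500e+01 -2.35000e-01]
[[-1.2, -0.3], [1.4, 0.6], [0.5, 1.3], [-1.6, -0.2], [-0.8, -0.1], [-0.1, 1.1], [-1.6, -0.5], [1.2, -0.9], [-0.3, 0.6], [0.7, -0.8], [-0.1, -1.2], [0.4, 0.2]]
(array([ 523.56875058, -276.75615777,   12.17206706]), [array([0.3, 0. ]), array([-0.2,  0. ])]) [ 524.  -276.2   11. ] [ 523.7 -277.8   11. ]
(array([ 573.82273476, -378.6194667 ,   30.21635258]), [array([0.3, 0. ]), array([-0.2,  0. ])]) [ 585.4 -383.1   11. ] [ 575.5 -385.6   11. ]
(array([ 471.94652644, -176.7972059 ,   10.65199165]), [array([0.1, 0. ]), array([-0.,  0.])]) [ 471.7 -176.7   11. ] [ 472.  -176.9   11. ]
side 123.22988478426221 112.43746442087121 2.0740237267039756
top 119.59075416709477 113.42012743082756 2.0310748464181674
```

The crop confirms it: a small natural-wood bar with its rod tip at (414,316) in the side view and its handle front near (461,307). Next I'll move over it.

Emit:
arm_command(
  plan=[
    [0,-0.043,0.037,0,1],
    [0,-0.043,0.037,0,1],
    [0,-0.043,0.037,0,1],
    [0,-0.043,0.037,0,1],
    [0,-0.043,0.037,0,1],
    [0,-0.043,0.037,0,1],
    [0,-0.043,0.037,0,1],
    [0,-0.043,0.037,0,1],
  ],
)

```text
time_s: 2.8
eef_pos: [331.6, 102.1, 231.6]
ee_rot: [0.702, 0.086, 0.701, -0.086]
force: [0.5, 0.1, 0.8]
grip_width: 0.997
```

Emit:
arm_command(
  plan=[
    [0,-0.043,0.037,0,1],
    [0,-0.043,0.037,0,1],
    [0,-0.043,0.037,0,1],
    [0,-0.043,0.037,0,1],
    [0,-0.043,0.037,0,1],
    [0,-0.043,0.037,0,1],
    [0,-0.043,0.037,0,1],
    [0,-0.04,0.03,0,1],
  ],
)

```text
time_s: 3.8
eef_pos: [529.4, -298.9, 231.1]
ee_rot: [0.702, 0.086, 0.702, -0.086]
force: [-0.1, 0.3, 0.3]
grip_width: 0.998
```

Emit:
arm_command(
  plan=[
    [0,0,0,0.17,1],
    [0,0,0,0.17,1],
    [0,0,0,0.17,1],
    [0,0,0,0.17,1],
    [0,0,0,0.165,1],
    [0,0,0,0,1],
  ],
)

```text
time_s: 4.55
eef_pos: [528.8, -297.0, 231.2]
ee_rot: [0.605, 0.366, 0.605, -0.366]
force: [0.2, -0.1, 0.9]
grip_width: 0.999
```

```bash
cat > look.py <<'E'
from rig import ctrl
from h import *
import sys,pickle
name=sys.argv[1]; cams=sys.argv[2:]
s=ctrl.sense()
M={}
for n in cams:
    c=ctrl.capture(n); M[n]=cam(c,s if n=='wrist' else None); M[n+'_im']=c['color']
    cv2.imwrite(f"pics/{n}_{name}.png",c['color'][:,:,::-1])
M['s']=s
pickle.dump(M,open(f'm_{name}.pkl','wb'))
Rt=q2R(s['ee_rot'])
print('t',s['time_s'],'pos',s['eef_pos'].round(1),'psi',round(float(np.arctan2(Rt[1,2],Rt[0,2])),4),'xz',Rt[:,0].round(4),'q',s['joints'].round(2),'F',s['force'].round(2),'w',round(s['grip_width'],3))
E
python3 look.py a wrist side
```

```text
t 4.55 pos [ 528.8 -297.   231.2] psi -1.0883 xz [-1.e-04  1.e-04 -1.e+00] q [-0.7   0.5   1.23 -0.    1.41 -1.19] F [ 0.25 -0.07  0.85] w 0.999
```

View pics/wrist_a.png

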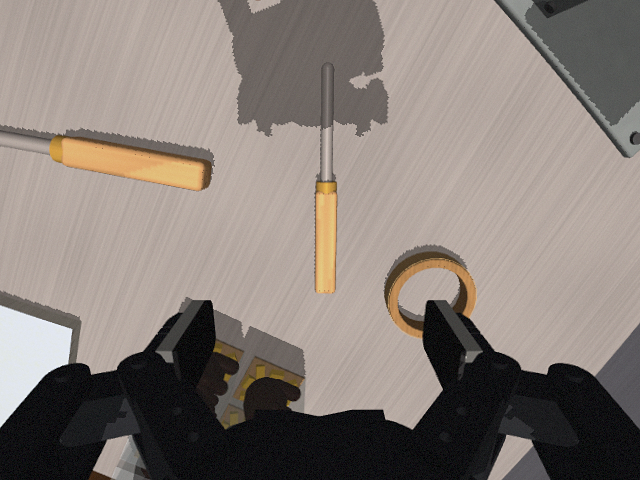

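```bash
python3 - <<'E'
from h import *
import pickle
M=pickle.load(open('m_a.pkl','rb')); m=M['wrist']
for u,z in [((327.5,64),11),((326.5,182),11),((326.5,182),22),((326.5,190),22),((325.3,292),22)]: print(u,z,onz(m,u,z).round(1))
a=onz(m,(327.5,64),11);b=onz(m,(325.3,292),22); d=a-b; print(np.linalg.norm(d[:2]),np.arctan2(d[1],d[0]))
# height check via two views: tip and ferrule
ms=pickle.load(open('ms.pkl','rb'))
print(tri([m,ms['side'],ms['top']],[(327.5,65),(413.6,314.4),(394.2,267.8)]))
print(tri([m,ms['side'],ms['top']],[(326.5,184),(460.6,307.4),(427.5,249.7)]))
E
```

```text
(327.5, 64) 11 [ 475.4 -178.3   11. ]
(326.5, 182) 11 [ 526.1 -275.8   11. ]
(326.5, 182) 22 [ 525.1 -274.5   22. ]
(326.5, 190) 22 [ 528.8 -281.5   22. ]
(325.3, 292) 22 [ 579.2 -379.    22. ]
226.00871913259155 2.0479483898903674
(array([ 473.95161736, -177.63328663,    5.58495755]), [array([-1.2, -1.5]), array([0.3, 0.3]), array([-0.1, -0.7])])
(array([ 525.36184503, -277.50161286,    9.31405298]), [array([-1.5, -1.1]), array([ 0.5, -0. ]), array([-0.2, -0.5])])
```

Emit:
arm_command(
  plan=[
    [0.02,0.0065,0,0,0.6],
    [0.025,0,-0.001,0,0.6],
    [0.025,0,0,0,0.6],
    [0.025,0,0,0,0.6],
    [0.025,0,0,0,0.6],
    [0.025,0,0,0,0.6],
    [0.025,0,0,0,0.6],
    [0.02,0,0,0,0.6],
    [0.015,0,0,0,0.6],
    [0.006,0,0,0,0.6],
    [0,0,0,0,0.6],
  ],
)

```text
time_s: 6.02
eef_pos: [534.2, -293.2, 20.4]
ee_rot: [0.605, 0.366, 0.605, -0.366]
force: [-0.3, -0.4, -0.1]
grip_width: 0.603
```

```bash
python3 look.py b wrist
```

```text
t 6.025 pos [ 534.2 -293.2   20.4] psi -1.0893 xz [ 1.e-04 -1.e-04 -1.e+00] q [-0.69  0.72  1.44 -0.    0.98 -1.18] F [-0.27 -0.39 -0.13] w 0.603
```

View pics/wrist_b.png

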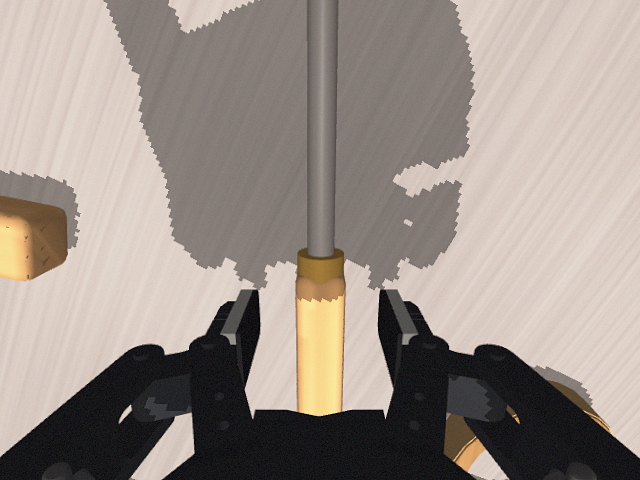

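Emit:
arm_command(
  plan=[
    [0.008,0,0.002,0,0.6],
    [0.006,0,0,0,0.6],
    [0.003,0,0,0,0.6],
    [0,0,0,0,0.4],
    [0,0,0,0,0.2],
    [0,0,0,0,0.1],
    [0,0,0,0,0.1],
    [0,0,0,0,0.1],
    [0,0,0,0,0.1],
  ],
  squeeze=110,
)

```text
time_s: 7.2
eef_pos: [535.2, -295.0, 3.8]
ee_rot: [0.605, 0.366, 0.604, -0.367]
force: [-1.2, 2.2, 6.1]
grip_width: 0.231
```

```bash
python3 look.py c wrist
```

```text
t 7.2 pos [ 535.2 -295.     3.8] psi -1.0897 xz [ 5.e-04 -3.e-04 -1.e+00] q [-0.7   0.75  1.44  0.    0.95 -1.18] F [-1.24  2.16  6.07] w 0.231
```

View pics/wrist_c.png

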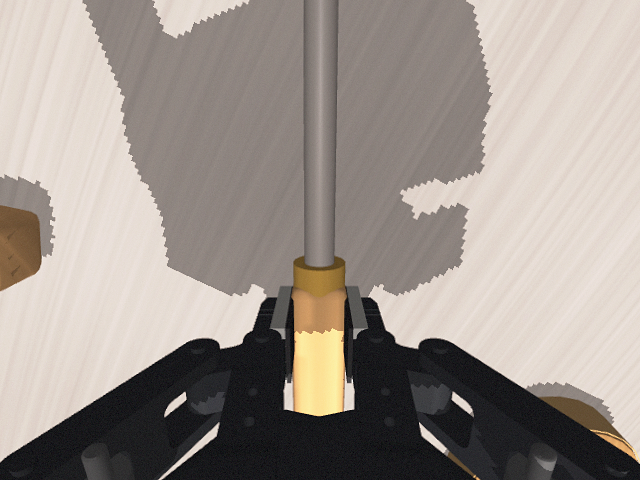

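Emit:
arm_command(
  plan=[
    [-0.01,0,0,0,0.1],
    [-0.02,0,0,0,0.1],
    [-0.03,0,0,0,0.1],
    [-0.03,0,0,0,0.1],
    [-0.03,0,0,0,0.1],
    [-0.036,0,0,0,0.1],
    [0,0.0255,-0.0275,0,0.1],
    [0,0.026,-0.0275,0,0.1],
    [0,0,0,0,0.1],
  ],
)

```text
time_s: 8.38
eef_pos: [555.6, -220.2, 159.6]
ee_rot: [0.605, 0.366, 0.605, -0.366]
force: [-0.0, 0.6, -1.1]
grip_width: 0.233
```

Emit:
arm_command(
  plan=[
    [0,0,0,0.12,0.1],
    [0,0,0,0.12,0.1],
    [0,0,0,0.12,0.1],
    [0,0,0,0.12,0.1],
    [0,0,0,0.12,0.1],
    [0,0,0,0.116,0.1],
    [0,0,0,0,0.1],
    [0,0,0,0,0.1],
  ],
)

```text
time_s: 9.38
eef_pos: [555.0, -222.7, 159.3]
ee_rot: [-0.438, -0.555, -0.438, 0.555]
force: [-0.3, 0.1, -1.0]
grip_width: 0.225
```

```bash
python3 look.py d wrist side top; python3 - <<'E'
import pickle,cv2
M=pickle.load(open('m_d.pkl','rb'))
a=M['side_im'];cv2.imwrite('pics/side_dz.png',cv2.resize(a[160:320,320:480],None,fx=3.7,fy=3.7,interpolation=cv2.INTER_CUBIC)[:,:,::-1])
a=M['top_im'];cv2.imwrite('pics/top_dz.png',cv2.resize(a[170:330,290:450],None,fx=3.7,fy=3.7,interpolation=cv2.INTER_CUBIC)[:,:,::-1])
E
```

```text
t 9.375 pos [ 555.  -222.7  159.3] psi -1.804 xz [-2.e-04 -0.e+00 -1.e+00] q [-0.58  0.53  1.37 -0.    1.24 -0.34] F [-0.31  0.13 -0.96] w 0.225
```

View pics/wrist_d.png

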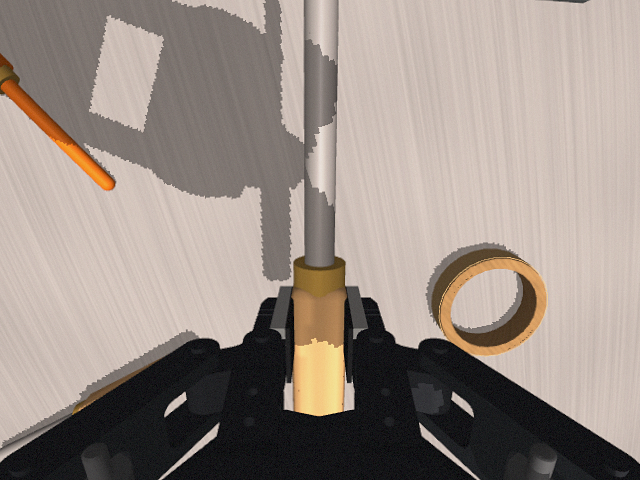

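View pics/side_dz.png

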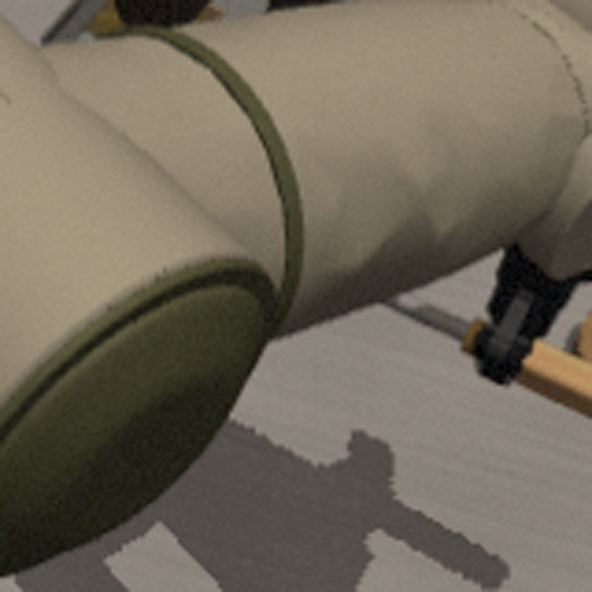

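View pics/top_dz.png

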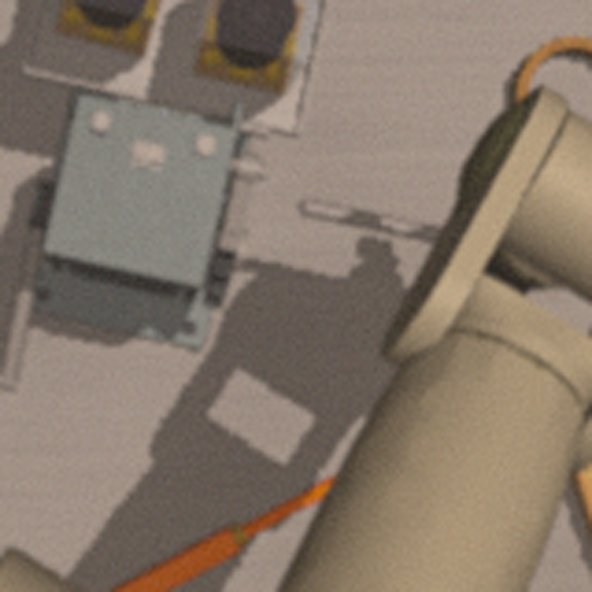

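Emit:
arm_command(
  plan=[
    [-0.03,0,0,0,0.1],
    [-0.03,0,0,0,0.1],
    [-0.03,0,0,0,0.1],
    [-0.03,0,0,0,0.1],
    [0,-0.025,-0.03,0,0.1],
    [0,-0.025,-0.03,0,0.1],
    [0,0,0,0,0.1],
    [0,0,0,0,0.1],
  ],
)

```text
time_s: 10.52
eef_pos: [520.8, -152.7, 279.4]
ee_rot: [0.438, 0.555, 0.438, -0.555]
force: [0.6, 0.7, -1.6]
grip_width: 0.229
```

```bash
python3 look.py e wrist top
```

```text
t 10.525 pos [ 520.8 -152.7  279.4] psi -1.8054 xz [ 4.e-04 -4.e-04 -1.e+00] q [-0.5   0.32  1.36 -0.    1.46 -0.27] F [ 0.59  0.66 -1.64] w 0.229
```

Emit:
arm_command(
  plan=[
    [0,0.03,0,0,0.1],
    [0,0.04,0,0,0.1],
    [0,0.03,0,0,0.1],
    [0,0,0,0,0.1],
    [0,0,0,0,0.1],
  ],
)

```text
time_s: 11.25
eef_pos: [617.5, -175.9, 278.9]
ee_rot: [-0.438, -0.555, -0.438, 0.555]
force: [0.1, -0.4, -1.2]
grip_width: 0.231
```

```bash
python3 look.py f wrist top
```

```text
t 11.25 pos [ 617.5 -175.9  278.9] psi -1.8062 xz [-7.e-04  3.e-04 -1.e+00] q [-0.46  0.56  1.01 -0.    1.57 -0.22] F [ 0.07 -0.38 -1.21] w 0.231
```

View pics/wrist_e.png

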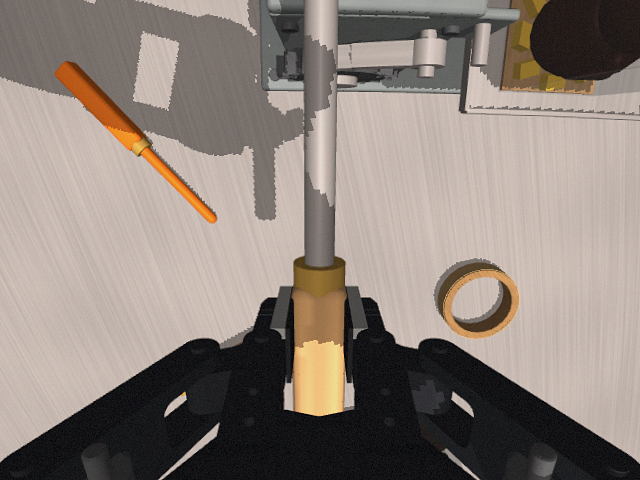

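View pics/wrist_f.png

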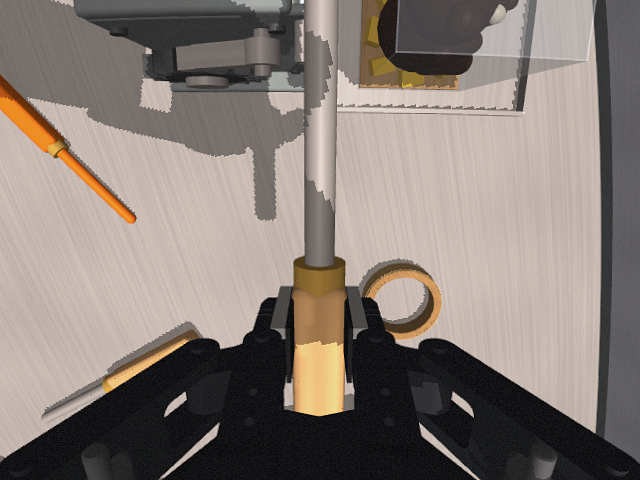

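```bash
python3 - <<'E'
import pickle,cv2
for n,(x0,x1,y0,y1) in {'e':(250,530,0,120),'f':(60,340,0,120)}.items():
    M=pickle.load(open(f'm_{n}.pkl','rb'))
    cv2.imwrite(f'pics/wz_{n}.png',cv2.resize(M['wrist_im'][y0:y1,x0:x1],None,fx=2.8,fy=2.8,interpolation=cv2.INTER_CUBIC)[:,:,::-1])
a=M['top_im'];cv2.imwrite('pics/top_fz.png',cv2.resize(a[170:290,290:450],None,fx=5,fy=5,interpolation=cv2.INTER_CUBIC)[:,:,::-1])
M=pickle.load(open(f'm_e.pkl','rb'))
a=M['top_im'];cv2.imwrite('pics/top_ez.png',cv2.resize(a[170:290,290:450],None,fx=5,fy=5,interpolation=cv2.INTER_CUBIC)[:,:,::-1])
E
```

```text
(no output)
```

View pics/wz_e.png

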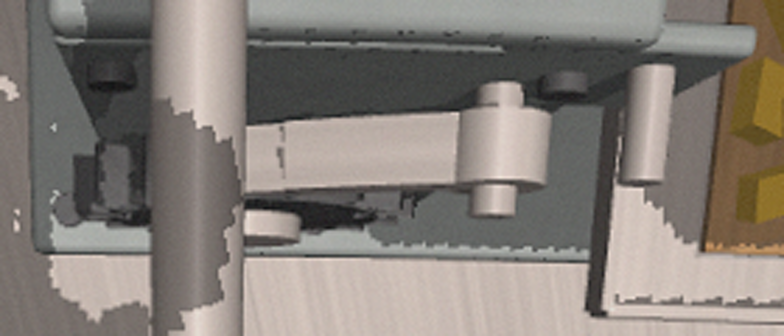

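View pics/wz_f.png

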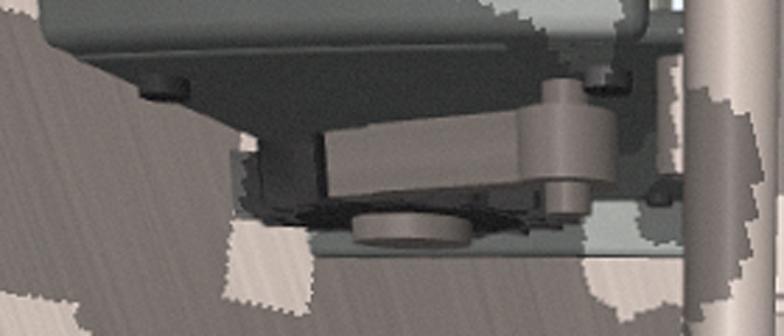

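View pics/top_ez.png

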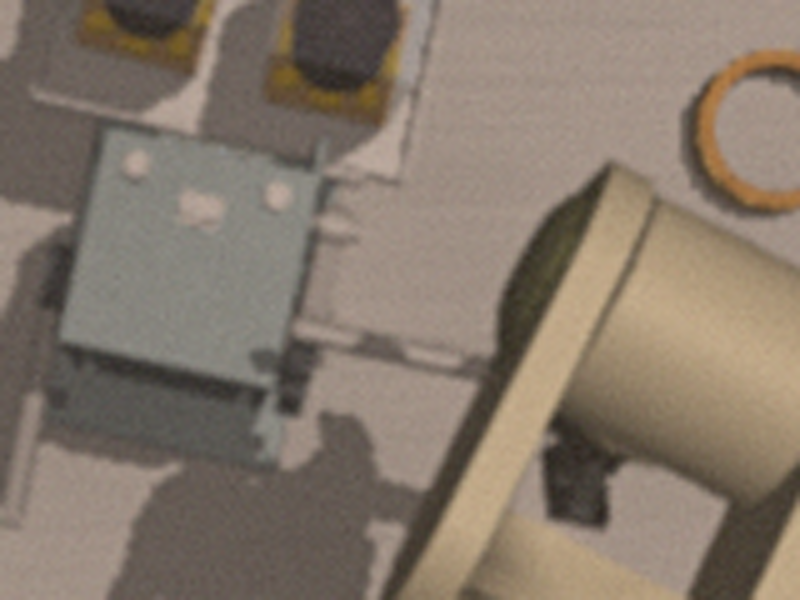

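```bash
cat > pk.py <<'E'
from h import *
import pickle
Me=pickle.load(open('m_e.pkl','rb'));Mf=pickle.load(open('m_f.pkl','rb'))
e=Me['wrist'];f=Mf['wrist']
E
python3 - <<'E'
from pk import *
print('pin end',tri([e,f],[(426.3,74.3),(262.1,74.3)]))
for m,u in((e,(426.3,74.3)),(f,(262.1,74.3))): print(onz(m,u,185).round(1))
print('nose f',onz(f,(175.7,58.2),164.2).round(1))
D=[(e,(52,-82,185),(426.3,74.3)),(f,(52,-82,185),(262.1,74.3)),(f,(-3.2,-69,164.2),(175.7,58.2))]
def pts(m,off,l): return [(off[0]+a/2.8,off[1]+b/2.8) for a,b in l]
# edges: base -y edge at z=12: e crop (60,252)... (590,260)
B=[(e,(90/2.8+250,252/2.8)),(e,(560/2.8+250,259/2.8)),(f,(330/2.8+60,256/2.8)),(f,(570/2.8+60,256/2.8))]
for m,u in B: print('base edge',onz(m,u,12).round(1))
p=(577.4,24.35,-.235)
for m,P,u in D: print(proj(m,L2W(p,P)).round(1),u)
def r(p): return np.concatenate([(proj(m,L2W(p,P))[0]-u) for m,P,u in D]+[W2L(p,onz(m,u,12))[0][1:2]+75 for m,u in B])
o=least_squares(r,p,loss='soft_l1');print(o.x.round(4),o.fun.round(1))
E
```

```text
pin end (array([609.08887674, -66.32257125, 187.10289407]), [array([-0. ,  0.4]), array([-0. , -0.4])])
[609.8 -66.  185. ]
[608.8 -66.2 185. ]
nose f [553.6 -38.9 164.2]
base edge [509.5 -35.5  12. ]
base edge [684.3 -78.8  12. ]
base edge [496.8 -32.4  12. ]
base edge [586.4 -55.2  12. ]
[[425.3  77.2]] (426.3, 74.3)
[[262.8  76.5]] (262.1, 74.3)
[[183.7  61.1]] (175.7, 58.2)
[ 5.774738e+02  2.569290e+01 -2.371000e-01] [-1.6  0.8 -0.1  0.1  7.2  0.8 -0.4 -1.4 -0.4 -1.5]
```

```bash
python3 - <<'E'
from h import *
import pickle
from rig import ctrl
he=None
M=pickle.load(open('m_d.pkl','rb'))
import json
# tool-frame camera model
c=M['wrist']; s=M['s']; Rt=q2R(s['ee_rot'])
m=dict(c); m['R']=Rt.T@c['R']; m['t']=Rt.T@(c['t']-s['eef_pos'])
print(m['t'].round(2))
def edges(name):
    im=pickle.load(open(f'm_{name}.pkl','rb'))['wrist_im'].astype(float)
    g=cv2.GaussianBlur(im.mean(2),(1,9),0) if 0 else cv2.blur(im.mean(2),(1,7))
    out=[]
    for r in range(6,246,4):
        row=g[r]; d=np.gradient(row)
        res=[]
        for lo,hi in((298,314),(326,344)):
            seg=np.abs(d[lo:hi]); 
            if seg.max()<6: res.append(np.nan); continue
            k=seg.argmax(); w=seg[max(0,k-2):k+3]; res.append(lo+max(0,k-2)+(w*np.arange(len(w))).sum()/w.sum())
        out.append((r,*res))
    return np.array(out)
def model(p,rows):
    x0,y0,sx,sy=p # axis: (x0+sx*t, y0+sy*t, -t), t along tip
    t=np.linspace(20,130,60); a=np.array([sx,sy,-1.]);a/=np.linalg.norm(a)
    P=np.c_[x0+sx*t,y0+sy*t,-t]
    L=[];
    V=m['t']-P; 
    # silhouettes
    V-=np.outer(V@a,a); dist=np.linalg.norm(V,axis=1); v=V/dist[:,None]; w=np.cross(a,v)
    al=6/dist
    out=[]
    for sg in(1,-1):
        Q=P+6*(al[:,None]*v+sg*np.sqrt(1-al**2)[:,None]*w)
        uv=proj(m,Q); o=np.argsort(uv[:,1]); out.append(np.interp(rows,uv[o,1],uv[o,0]))
    return np.sort(np.array(out),axis=0)
for n in 'cdef':
    E=edges(n)
    def r(p):
        q=model(p,E[:,0]); d=np.r_[E[:,1]-q[0],E[:,2]-q[1]]; return np.nan_to_num(d)
    o=least_squares(r,[-7,0,0,0],loss='soft_l1',f_scale=.5)
    x0,y0,sx,sy=o.x
    J=o.jac; cov=np.linalg.inv(J.T@J)*np.mean(r(o.x)**2)
    print(n,o.x.round(4),'sd',np.sqrt(np.diag(cov)).round(4),'tip x,y @135',x0+135*sx,y0+135*sy,'res',np.abs(r(o.x)).mean(), np.isnan(E).sum())
    if n=='c': print(E[::12].round(1), model(o.x,E[::12,0]).round(1).T)
E
```

```text
[-142.39    0.32  -73.73]
c [-5.9281  0.3259  0.0264  0.0061] sd [4.155e-01 1.810e-02 5.200e-03 2.000e-04] tip x,y @135 -2.361760831307082 1.1515684615406605 res 0.1285549675172182 0
[[  6.  303.3 337.9]
 [ 54.  303.1 337.1]
 [102.  303.1 336.5]
 [150.  303.3 335.4]
 [198.  303.9 334.8]] [[303.  337.8]
 [303.1 337.1]
 [303.3 336.4]
 [303.5 335.6]
 [303.7 334.8]]
d [-5.4649  0.3729  0.0236  0.0065] sd [3.0111e+00 1.3200e-01 3.7200e-02 1.6000e-03] tip x,y @135 -2.282567809371686 1.2471531867562464 res 0.3426808964651187 0
e [-1.10409e+01  3.16400e-01  1.26400e-01  6.90000e-03] sd [6.1236e+00 2.6430e-01 8.6600e-02 3.8000e-03] tip x,y @135 6.022604054692167 1.2532360460113336 res 0.832329011189232 0
f [-7.3561e+00  4.3770e-01  5.3600e-02  5.1000e-03] sd [6.1651e+00 2.6870e-01 8.6000e-02 3.8000e-03] tip x,y @135 -0.12053727603839892 1.1288253518607947 res 0.8794188913033381 0
```

```bash
python3 - <<'E'
from rig import ctrl
from h import *
for i in range(2):
    s=ctrl.sense(); c=ctrl.capture("wrist"); print(c['hand_eye'].round(3)[:3].tolist(), s['ee_rot'].round(5), np.linalg.norm(s['ee_rot']), s['eef_pos'])
import pickle
for n in 'acdef':
    M=pickle.load(open(f'm_{n}.pkl','rb')); Rt=q2R(M['s']['ee_rot']); print(n,(Rt.T@(M['wrist']['t']-M['s']['eef_pos'])).round(2), M['s']['time_s'])
E
```

```text
[[-0.001, 0.294, -0.956, -142.393], [1.0, 0.001, -0.0, 0.327], [0.0, -0.956, -0.294, -73.734]] [ 0.43793  0.55526  0.43777 -0.55521] 1.0 [ 617.35603765 -175.69514799  279.66554621]
[[-0.001, 0.294, -0.956, -142.393], [1.0, 0.001, -0.0, 0.327], [0.0, -0.956, -0.294, -73.734]] [ 0.43803  0.55528  0.43771 -0.55517] 1.0 [ 617.3787685  -175.64575636  279.78562538]
a [-142.39   -0.69  -73.87] 4.55
c [-142.39   -0.68  -73.87] 7.2
d [-142.39    0.32  -73.73] 9.375
e [-142.39    0.33  -73.73] 10.525
f [-142.39    0.33  -73.73] 11.25
```

Emit:
arm_command(
  plan=[
    [0,-0.025,0.027,0,0.1],
    [0,-0.0256,0.027,0,0.1],
    [0.03,0,0,0,0.1],
    [0.03,0,0,0,0.1],
    [0.03,0,0,0,0.1],
    [0.0255,0,0,0,0.1],
    [0,0,0,0,0.1],
    [0,0,0,0,0.1],
    [0,0,0,0,0.1],
  ],
)

```text
time_s: 12.58
eef_pos: [556.5, -216.6, 165.2]
ee_rot: [0.439, 0.555, 0.437, -0.555]
force: [0.9, -0.4, -1.8]
grip_width: 0.23
```

```bash
python3 look.py g top wrist side; python3 - <<'E'
from pk import *
M=pickle.load(open('m_g.pkl','rb')); s=M['s'];Rt=q2R(s['ee_rot'])
a=M['top_im'];cv2.imwrite('pics/top_gz.png',cv2.resize(a[190:270,320:420],None,fx=8,fy=8,interpolation=cv2.INTER_CUBIC)[:,:,::-1])
p=s['eef_pos']; ty=np.array([.9725,-.2329,0]);d=np.array([.2329,.9725,0]); print('lat',p@ty,'along',p@d,p[2])
tip=p+Rt@np.array([-2.3,1.2,-135.]); print('tip',tip)
print('pred tip px',proj(M['top'],tip),proj(M['side'],tip))
lp=(577.45,25.5,-.2355)
for P in [(52,-82,185),(-3.2,-76,166),(52,-56,222),(-40,-56,222)]: print(P,proj(M['top'],L2W(lp,P)))
E
```

```text
t 12.575 pos [ 556.5 -216.6  165.2] psi -1.8057 xz [ 0.0019 -0.0012 -1.    ] q [-0.57  0.52  1.36 -0.    1.25 -0.33] F [ 0.94 -0.35 -1.8 ] w 0.23
lat 591.5872877717468 along -81.01417075390273 165.2012846795043
tip [589.03874335 -85.55222109 167.40195145]
pred tip px [[367.966157   223.56633328]] [[396.27880031 224.40405763]]
(52, -82, 185) [[361.06690486 215.36208054]]
(-3.2, -76, 166) [[353.79978322 236.20607532]]
(52, -56, 222) [[352.23355226 211.30948426]]
(-40, -56, 222) [[344.4877859  247.16175922]]
```

View pics/top_gz.png

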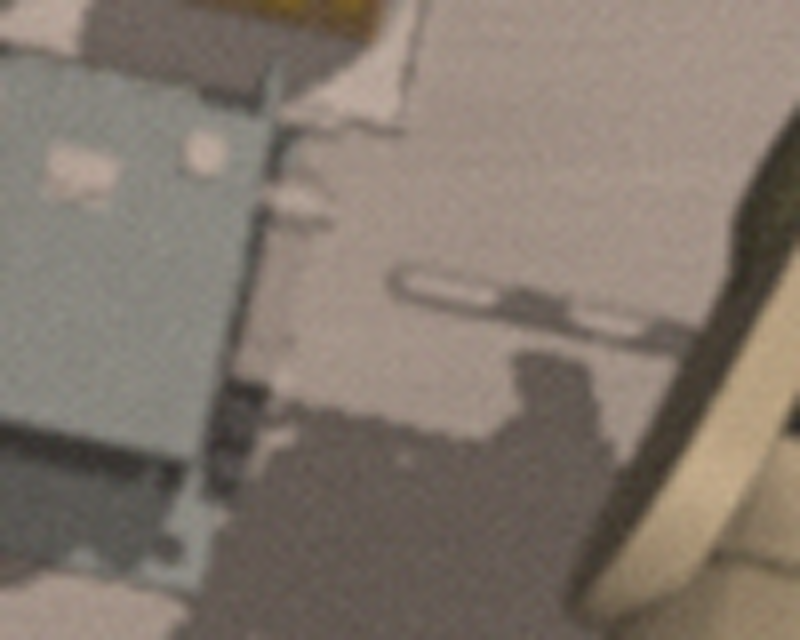

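View pics/side_g.png

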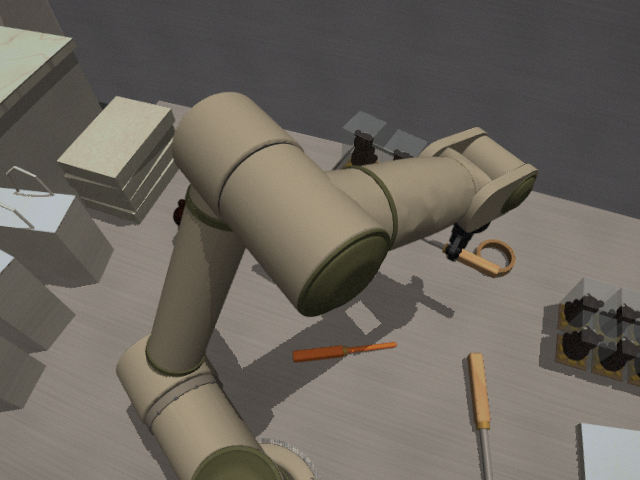

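Emit:
arm_command(
  plan=[
    [0,0,-0.008,0,0.1],
    [0,0,-0.008,0,0.1],
    [0,0,0,0,0.1],
  ],
)

```text
time_s: 13.1
eef_pos: [560.0, -199.9, 163.8]
ee_rot: [0.438, 0.555, 0.438, -0.555]
force: [-0.1, 0.5, -0.9]
grip_width: 0.231
```

```bash
python3 look.py h top; python3 - <<'E'
from pk import *
M=pickle.load(open('m_h.pkl','rb')); s=M['s'];Rt=q2R(s['ee_rot'])
a=M['top_im'];cv2.imwrite('pics/top_hz.png',cv2.resize(a[195:255,330:405],None,fx=10,fy=10,interpolation=cv2.INTER_CUBIC)[:,:,::-1])
p=s['eef_pos']; ty=np.array([.9725,-.2329,0]);d=np.array([.2329,.9725,0]); print('lat',p@ty,'along',p@d,p[2])
E
```

```text
t 13.1 pos [ 560.  -199.9  163.8] psi -1.8047 xz [ 0.e+00  1.e-04 -1.e+00] q [-0.54  0.52  1.37  0.    1.25 -0.31] F [-0.07  0.52 -0.92] w 0.231
lat 591.1498359403898 along -64.01669894982149 163.84756551048582
```

View pics/top_hz.png

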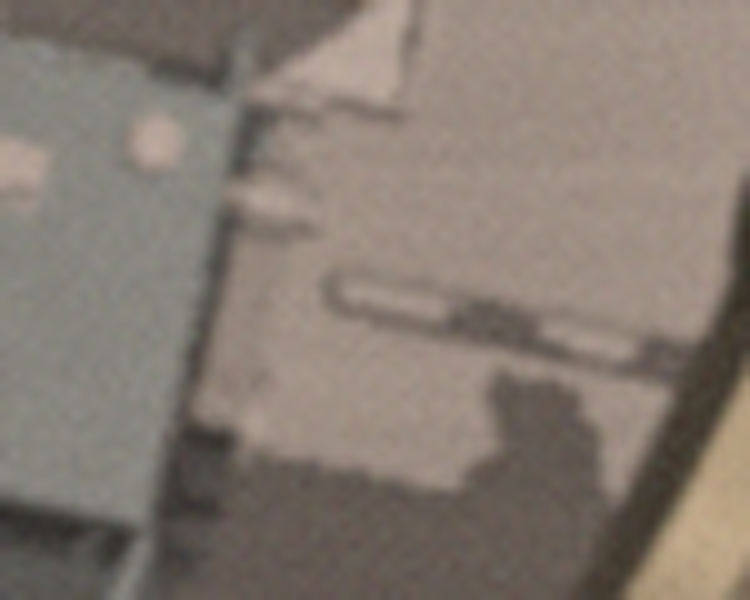

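Emit:
arm_command(
  plan=[
    [0,0,-0.005,0,0.1],
    [0,0,-0.005,0,0.1],
    [0,0,-0.004,0,0.1],
  ],
)

```text
time_s: 13.52
eef_pos: [563.1, -186.8, 163.8]
ee_rot: [-0.438, -0.555, -0.438, 0.555]
force: [-0.1, 0.1, -0.9]
grip_width: 0.232
```

Emit:
arm_command(
  plan=[
    [0,0,-0.003,0,0.1],
    [0,0,-0.003,0,0.1],
  ],
)

```text
time_s: 13.78
eef_pos: [564.5, -181.1, 163.8]
ee_rot: [-0.438, -0.555, -0.438, 0.555]
force: [0.1, -0.1, -2.6]
grip_width: 0.227
```

Emit:
arm_command(
  plan=[
    [0,0,-0.003,0,0.1],
    [0,0,-0.002,0,0.1],
    [0,0,0,0,0.1],
  ],
)

```text
time_s: 14.15
eef_pos: [565.6, -176.3, 163.8]
ee_rot: [0.438, 0.555, 0.438, -0.555]
force: [0.3, -0.4, -1.3]
grip_width: 0.227
```

```bash
python3 look.py i top; python3 - <<'E'
from pk import *
M=pickle.load(open('m_i.pkl','rb')); s=M['s'];Rt=q2R(s['ee_rot'])
a=M['top_im'];cv2.imwrite('pics/top_iz.png',cv2.resize(a[195:255,330:405],None,fx=10,fy=10,interpolation=cv2.INTER_CUBIC)[:,:,::-1])
p=s['eef_pos']; ty=np.array([.9725,-.2329,0]);d=np.array([.2329,.9725,0]); print('lat',p@ty,'along',p@d,p[2])
E
```

```text
t 14.15 pos [ 565.6 -176.3  163.8] psi -1.8057 xz [ 0. -0. -1.] q [-0.5   0.52  1.38  0.    1.25 -0.26] F [ 0.34 -0.36 -1.27] w 0.227
lat 591.1465394718388 along -39.763064632233345 163.8134875811828
```

View pics/top_iz.png

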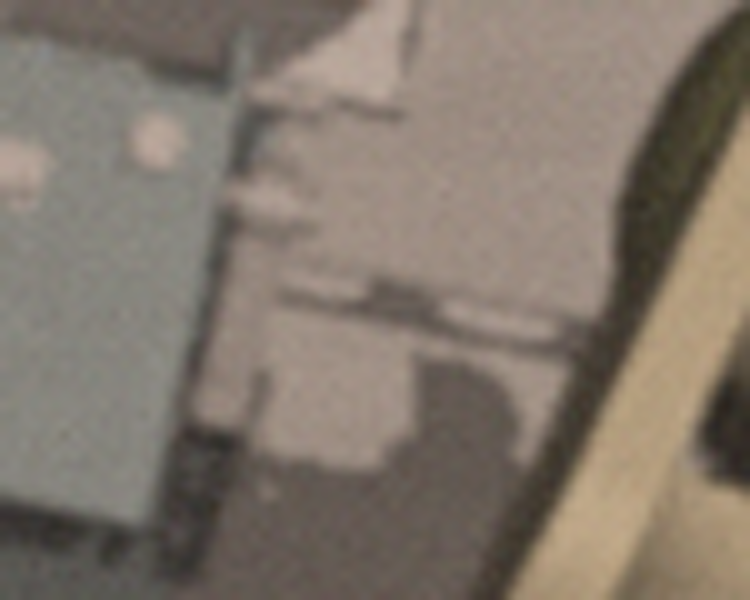

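Emit:
arm_command(
  plan=[
    [0,0,-0.002,0,0.1],
    [0,0,-0.001,0,0.1],
    [0,0,0,0,0.1],
  ],
)

```text
time_s: 14.58
eef_pos: [566.3, -173.5, 163.8]
ee_rot: [0.438, 0.555, 0.438, -0.555]
force: [-0.9, -0.2, -1.6]
grip_width: 0.231
```

```bash
python3 - <<'E'
import numpy as np
c0=np.array([-15.8,-18.5])
def c(th):
    s=22+3*min(1,th/0.8); ph=np.pi+.36-th
    d=np.array([np.cos(ph),np.sin(ph)]); n=np.array([-d[1],d[0]]); return s*d+8*n
prev=c0
for th in [0.02,.1,.2,.3,.42,.54,.66,.78,.9,1.02,1.14,1.26,1.38,1.5,1.62,1.74,1.86,1.98,2.1,2.2,2.3,2.4,2.45]:
    p=c(th); dl=p-prev; prev=p; print(th,p.round(1),'row',[round(-dl[1]/1000,4),round(dl[0]/1000,4)])
E
```

```text
0.02 [-18.1 -14.9] row [np.float64(-0.0036), np.float64(-0.0023)]
0.1 [-19.6 -13.5] row [np.float64(-0.0014), np.float64(-0.0014)]
0.2 [-21.2 -11.5] row [np.float64(-0.002), np.float64(-0.0016)]
0.3 [-22.6  -9.4] row [np.float64(-0.0022), np.float64(-0.0014)]
0.42 [-24.   -6.6] row [np.float64(-0.0028), np.float64(-0.0014)]
0.54 [-25.1  -3.6] row [np.float64(-0.003), np.float64(-0.0011)]
0.66 [-25.7  -0.4] row [np.float64(-0.0032), np.float64(-0.0007)]
0.78 [-26.    2.9] row [np.float64(-0.0033), np.float64(-0.0003)]
0.9 [-25.6   6. ] row [np.float64(-0.0031), np.float64(0.0005)]
1.02 [-24.7   9. ] row [np.float64(-0.003), np.float64(0.0009)]
1.14 [-23.4  11.9] row [np.float64(-0.0029), np.float64(0.0013)]
1.26 [-21.8  14.6] row [np.float64(-0.0027), np.float64(0.0016)]
1.38 [-19.9  17.1] row [np.float64(-0.0025), np.float64(0.0019)]
1.5 [-17.7  19.4] row [np.float64(-0.0023), np.float64(0.0022)]
1.62 [-15.3  21.4] row [np.float64(-0.002), np.float64(0.0024)]
1.74 [-12.6  23. ] row [np.float64(-0.0017), np.float64(0.0027)]
1.86 [-9.7 24.4] row [np.float64(-0.0013), np.float64(0.0028)]
1.98 [-6.8 25.4] row [np.float64(-0.001), np.float64(0.003)]
2.1 [-3.7 26. ] row [np.float64(-0.0006), np.float64(0.0031)]
2.2 [-1.1 26.2] row [np.float64(-0.0002), np.float64(0.0026)]
2.3 [ 1.6 26.2] row [np.float64(0.0), np.float64(0.0026)]
2.4 [ 4.2 25.9] row [np.float64(0.0003), np.float64(0.0026)]
2.45 [ 5.5 25.7] row [np.float64(0.0002), np.float64(0.0013)]
```

First lift: a small step, with a force check.

Emit:
arm_command(
  plan=[
    [-0.002,-0.001,0,0,0.1],
    [-0.002,-0.001,0,0,0.1],
    [-0.001,-0.001,0,0,0.1],
    [-0.002,-0.001,0,0,0.1],
  ],
)

```text
time_s: 15.08
eef_pos: [562.4, -172.7, 170.7]
ee_rot: [-0.438, -0.555, -0.438, 0.555]
force: [2.6, -0.7, -4.5]
grip_width: 0.227
```

Emit:
arm_command(
  plan=[
    [-0.002,-0.0015,0,0,0.1],
    [-0.0025,-0.0015,0,0,0.1],
    [-0.003,-0.0015,0,0,0.1],
  ],
)

```text
time_s: 15.45
eef_pos: [557.8, -171.5, 178.4]
ee_rot: [-0.438, -0.555, -0.438, 0.555]
force: [0.4, -0.5, -4.8]
grip_width: 0.23
```

```bash
python3 look.py j top wrist; python3 - <<'E'
from pk import *
M=pickle.load(open('m_j.pkl','rb')); s=M['s']
a=M['top_im'];cv2.imwrite('pics/top_jz.png',cv2.resize(a[195:255,330:405],None,fx=10,fy=10,interpolation=cv2.INTER_CUBIC)[:,:,::-1])
E
```

```text
t 15.45 pos [ 557.8 -171.5  178.4] psi -1.8057 xz [-5.e-04  1.e-04 -1.e+00] q [-0.5   0.48  1.39 -0.    1.27 -0.26] F [ 0.41 -0.49 -4.77] w 0.23
```

View pics/top_jz.png

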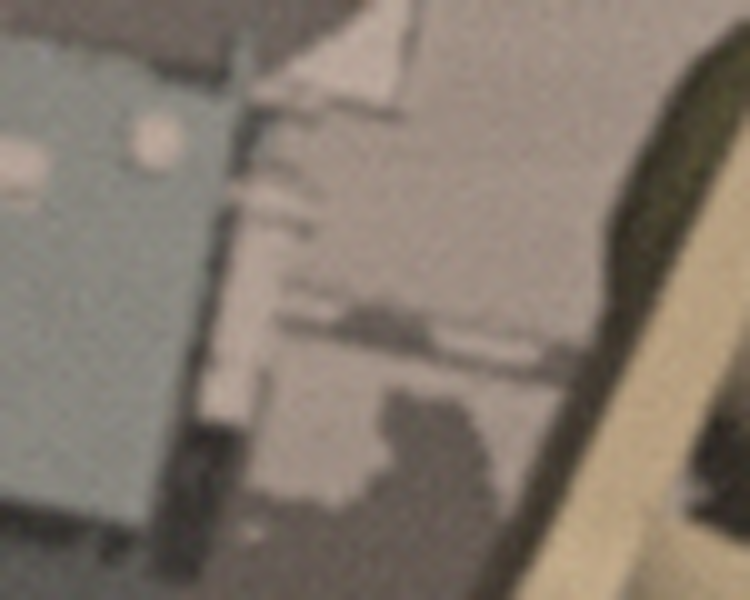

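View pics/wrist_j.png

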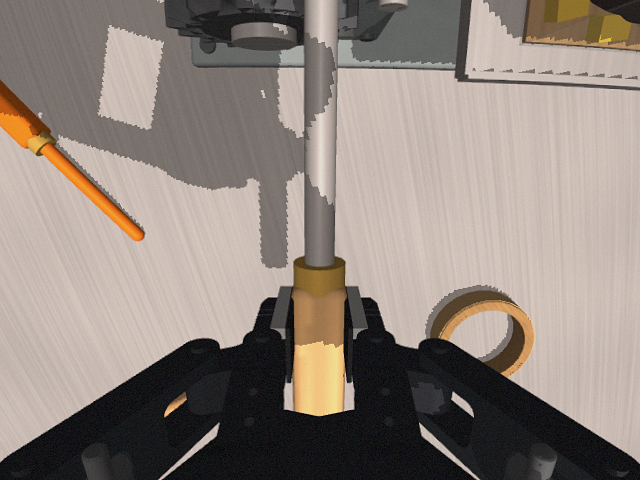

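Emit:
arm_command(
  plan=[
    [-0.003,-0.001,0,0,0.1],
    [-0.003,-0.0005,0,0,0.1],
    [-0.0035,0,0,0,0.1],
    [-0.003,0.0005,0,0,0.1],
  ],
)

```text
time_s: 16.05
eef_pos: [557.0, -171.3, 191.1]
ee_rot: [-0.438, -0.555, -0.438, 0.555]
force: [-0.4, 0.3, -3.1]
grip_width: 0.231
```

Emit:
arm_command(
  plan=[
    [-0.003,0.001,0,0,0.1],
    [-0.003,0.0013,0,0,0.1],
    [-0.0027,0.0016,0,0,0.1],
    [-0.0025,0.002,0,0,0.1],
  ],
)

```text
time_s: 16.55
eef_pos: [562.9, -172.7, 202.2]
ee_rot: [0.438, 0.555, 0.438, -0.555]
force: [-0.8, -0.0, -2.6]
grip_width: 0.231
```

```bash
python3 look.py k top; python3 - <<'E'
from pk import *
M=pickle.load(open('m_k.pkl','rb')); s=M['s']
a=M['top_im'];cv2.imwrite('pics/top_kz.png',cv2.resize(a[195:255,330:405],None,fx=10,fy=10,interpolation=cv2.INTER_CUBIC)[:,:,::-1])
p=s['eef_pos'];print(p@np.array([.9725,-.2329,0])+1.2-608,p[2]+2.6-185)
E
```

```text
t 16.55 pos [ 562.9 -172.7  202.2] psi -1.8057 xz [ 0.  0. -1.] q [-0.5   0.48  1.34  0.    1.33 -0.26] F [-0.78 -0.04 -2.63] w 0.231
-19.14343840031745 19.83584322160965
```

View pics/top_kz.png

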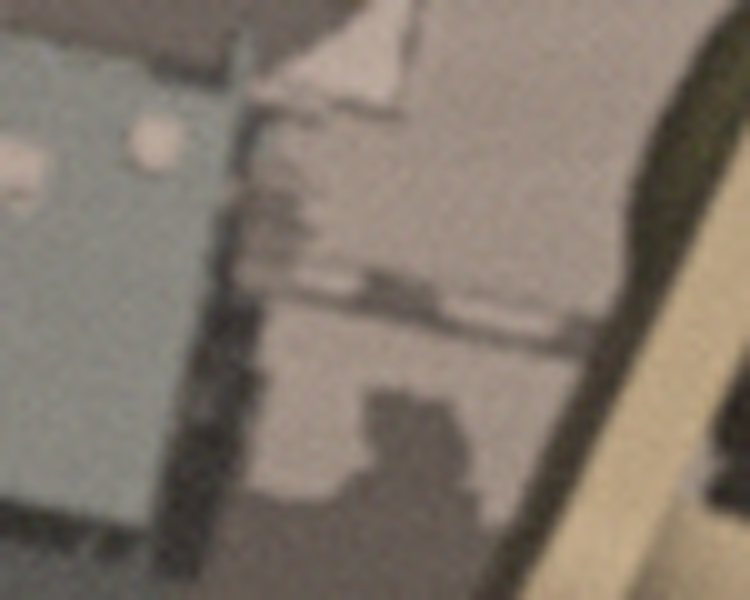

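Emit:
arm_command(
  plan=[
    [-0.0015,0.0025,0,0,0.1],
    [-0.0015,0.0025,0,0,0.1],
    [-0.0013,0.0028,0,0,0.1],
    [-0.001,0.0028,0,0,0.1],
  ],
)

```text
time_s: 17.1
eef_pos: [573.3, -175.2, 207.4]
ee_rot: [0.438, 0.555, 0.438, -0.555]
force: [-1.2, -0.1, -1.4]
grip_width: 0.226
```

Emit:
arm_command(
  plan=[
    [-0.0007,0.003,0,0,0.1],
    [-0.0004,0.003,0,0,0.1],
    [0,0.003,0,0,0.1],
  ],
)

```text
time_s: 17.48
eef_pos: [582.1, -177.3, 208.5]
ee_rot: [0.438, 0.555, 0.438, -0.555]
force: [-0.4, 0.4, -1.8]
grip_width: 0.23
```

```bash
python3 look.py l top; python3 - <<'E'
from pk import *
M=pickle.load(open('m_l.pkl','rb')); s=M['s']
a=M['top_im'];cv2.imwrite('pics/top_lz.png',cv2.resize(a[195:255,330:405],None,fx=10,fy=10,interpolation=cv2.INTER_CUBIC)[:,:,::-1])
p=s['eef_pos'];print(p@np.array([.9725,-.2329,0])+1.2-608,p[2]+2.6-185)
E
```

```text
t 17.475 pos [ 582.1 -177.3  208.5] psi -1.8059 xz [ 3.e-04 -1.e-04 -1.e+00] q [-0.49  0.51  1.26  0.    1.36 -0.25] F [-0.36  0.44 -1.77] w 0.23
0.625579083157163 26.06812637820309
```

View pics/top_lz.png

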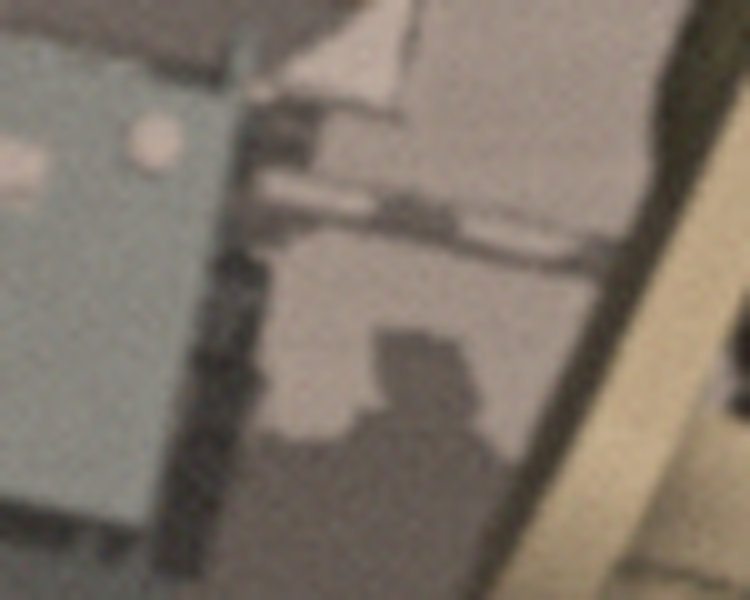

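Emit:
arm_command(
  plan=[
    [0.0002,0.002,0,0,0.1],
    [0.0002,0.001,0,0,0.1],
  ],
)

```text
time_s: 17.77
eef_pos: [584.9, -178.0, 208.0]
ee_rot: [0.438, 0.555, 0.438, -0.555]
force: [-1.0, -0.5, -1.8]
grip_width: 0.228
```

Emit:
arm_command(
  plan=[
    [0.0002,0.001,0,0,0.1],
    [0,0,0,0,0.1],
  ],
)

```text
time_s: 18.02
eef_pos: [585.8, -178.2, 207.8]
ee_rot: [0.438, 0.555, 0.438, -0.555]
force: [0.2, 0.7, -1.8]
grip_width: 0.229
```

Emit:
arm_command(
  plan=[
    [0.0002,0.0008,0,0,0.1],
    [0,0,0,0,0.1],
  ],
)

```text
time_s: 18.27
eef_pos: [586.5, -178.4, 207.5]
ee_rot: [-0.438, -0.555, -0.438, 0.555]
force: [-0.4, -0.3, -1.5]
grip_width: 0.227
```

Emit:
arm_command(
  plan=[
    [0.0003,0.001,0,0,0.1],
    [0,0,0,0,0.1],
  ],
)

```text
time_s: 18.52
eef_pos: [587.2, -178.6, 207.2]
ee_rot: [-0.438, -0.555, -0.438, 0.555]
force: [-3.4, 0.0, -0.8]
grip_width: 0.233
```

Emit:
arm_command(
  plan=[
    [0.0003,0.001,0,0,0.1],
    [0,0,0,0,0.1],
  ],
)

```text
time_s: 18.77
eef_pos: [587.9, -178.7, 206.9]
ee_rot: [-0.438, -0.555, -0.439, 0.555]
force: [-6.0, 0.7, 0.3]
grip_width: 0.226
```

```bash
python3 look.py m top; python3 - <<'E'
from pk import *
M=pickle.load(open('m_m.pkl','rb')); s=M['s']
a=M['top_im'];cv2.imwrite('pics/top_mz.png',cv2.resize(a[195:255,330:405],None,fx=10,fy=10,interpolation=cv2.INTER_CUBIC)[:,:,::-1])
p=s['eef_pos'];print(p@np.array([.9725,-.2329,0])+1.2-608,p[2]+2.6-185)
E
```

```text
t 18.775 pos [ 587.9 -178.7  206.9] psi -1.805 xz [-1.9e-03  3.0e-04 -1.0e+00] q [-0.49  0.53  1.24 -0.    1.37 -0.25] F [-5.97  0.73  0.26] w 0.226
6.560103365393843 24.482073880277937
```

View pics/top_mz.png

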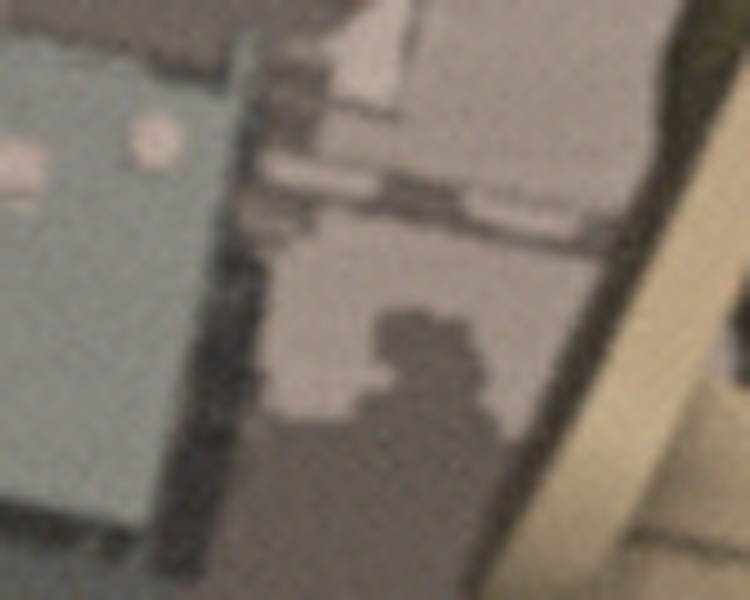

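Emit:
arm_command(
  plan=[
    [-0.0005,-0.002,0,0,0.1],
    [-0.0005,-0.003,0,0,0.1],
    [0,0,0.01,0,0.1],
    [0,0,0.02,0,0.1],
    [0,0,0.03,0,0.1],
    [0,0,0.02,0,0.1],
    [0,0,0,0,0.1],
  ],
)

```text
time_s: 19.7
eef_pos: [564.5, -257.2, 207.8]
ee_rot: [-0.437, -0.556, -0.437, 0.556]
force: [0.5, 1.3, -1.3]
grip_width: 0.227
```

Emit:
arm_command(
  plan=[
    [0,0,0,-0.14,0.1],
    [0,0,0,-0.14,0.1],
    [0,0,0,-0.14,0.1],
    [0,0,0,-0.14,0.1],
    [0,0,0,-0.156,0.1],
    [0,0,0,0,0.1],
    [0,0,0,0,0.1],
  ],
)

```text
time_s: 20.58
eef_pos: [565.1, -255.2, 208.0]
ee_rot: [0.604, 0.367, 0.604, -0.367]
force: [0.7, 0.2, -1.9]
grip_width: 0.232
```

```bash
python3 look.py n top wrist; python3 - <<'E'
from pk import *
M=pickle.load(open('m_n.pkl','rb')); s=M['s']
a=M['top_im'];cv2.imwrite('pics/top_nz.png',cv2.resize(a[175:255,320:420],None,fx=8,fy=8,interpolation=cv2.INTER_CUBIC)[:,:,::-1])
p=s['eef_pos']; psi=-1.09
z=np.array([np.cos(psi),np.sin(psi)]);y=np.array([-z[1],z[0]]); d=np.array([535.2,-295])-p[:2]; print('y',d@y,'z',d@z,'dz',p[2]-4)
E
```

```text
t 20.575 pos [ 565.1 -255.2  208. ] psi -1.0924 xz [ 1.e-04  1.e-04 -1.e+00] q [-0.61  0.54  1.22  0.    1.38 -1.09] F [ 0.7   0.17 -1.85] w 0.232
y -44.92577144003065 z 21.499860133532895 dz 204.00668851204603
```

View pics/top_nz.png

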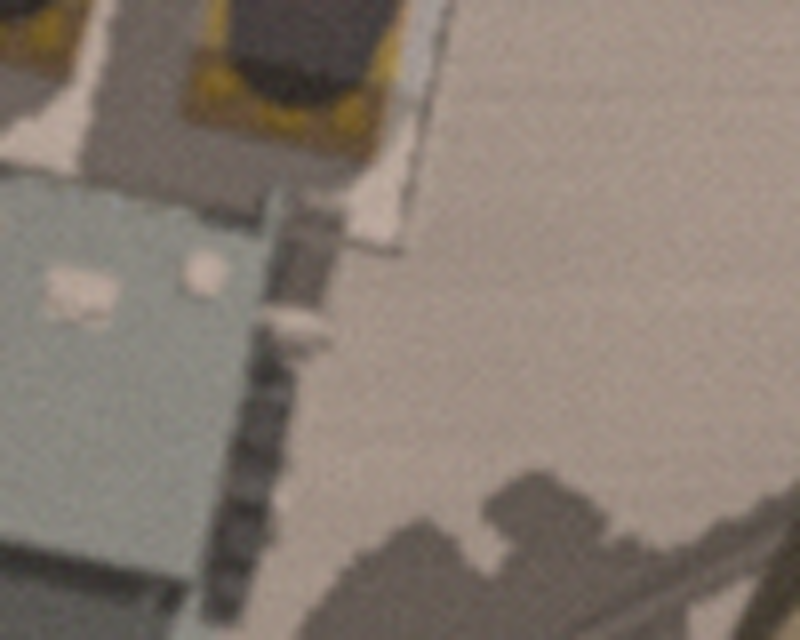

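View pics/wrist_n.png

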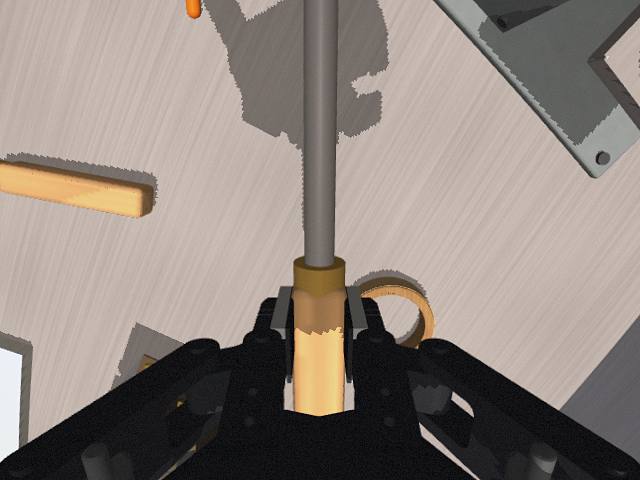

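Emit:
arm_command(
  plan=[
    [0,-0.0225,0.011,0,0.1],
    [0,-0.0225,0.0105,0,0.1],
    [0.03,0,0,0,0.1],
    [0.035,0,0,0,0.1],
    [0.035,0,0,0,0.1],
    [0.03,0,0,0,0.1],
    [0.025,0,0,0,0.1],
    [0.02,0,0,0,0.1],
    [0.012,0,0,0,0.1],
    [0.007,0,0,0,0.1],
    [0,0,0,0,0.1],
    [0,0,0,0,0.1],
  ],
)

```text
time_s: 22.18
eef_pos: [535.4, -295.6, 14.7]
ee_rot: [0.605, 0.366, 0.604, -0.367]
force: [0.7, 0.1, -1.2]
grip_width: 0.228
```

```bash
python3 look.py o wrist
```

```text
t 22.175 pos [ 535.4 -295.6   14.7] psi -1.0899 xz [ 1.e-03 -8.e-04 -1.e+00] q [-0.7   0.73  1.44 -0.    0.97 -1.18] F [ 0.66  0.05 -1.15] w 0.228
```

Now down the last 10 mm.

Emit:
arm_command(
  plan=[
    [0.004,0,0,0,0.1],
    [0.003,0,0,0,0.1],
    [0.002,0,0,0,0.1],
    [0.0013,0,0,0,0.1],
    [0,0,0,0,0.1],
  ],
)

```text
time_s: 22.85
eef_pos: [535.0, -295.4, 3.9]
ee_rot: [0.605, 0.367, 0.605, -0.367]
force: [-0.8, 1.1, 1.0]
grip_width: 0.228
```

Emit:
arm_command(
  plan=[
    [0,0,0,0,0.3],
    [0,0,0,0,0.5],
    [0,0,0,0,0.6],
    [0,0,0,0,0.6],
    [-0.01,0,0,0,0.6],
    [-0.03,0,0,0,0.6],
    [-0.04,0,0,0,0.6],
    [-0.05,0,0,0,1],
    [-0.05,0,0,0,1],
    [-0.05,0,0,0,1],
    [0,0,0,0,1],
  ],
)

```text
time_s: 24.22
eef_pos: [536.0, -296.1, 238.7]
ee_rot: [0.608, 0.366, 0.602, -0.367]
force: [1.0, 0.1, -1.0]
grip_width: 1.0
```

```bash
python3 look.py p wrist side; python3 - <<'E'
from rig import ctrl
for n in("side",):
  for q in ("grip","tray"): print(q,ctrl.place_of(n,q))
E
```

```text
t 24.225 pos [ 536.  -296.1  238.7] psi -1.0897 xz [ 0.0067 -0.0056 -1.    ] q [-0.7   0.5   1.21 -0.    1.43 -1.18] F [ 1.02  0.1  -1.02] w 1.0
grip []
tray []
```

View pics/wrist_p.png

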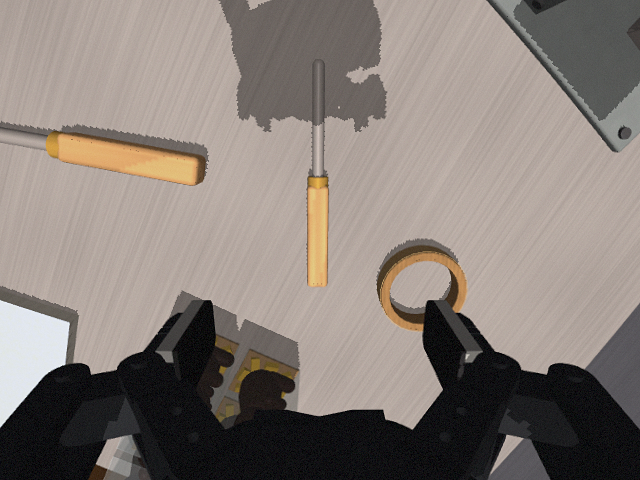

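View pics/side_p.png

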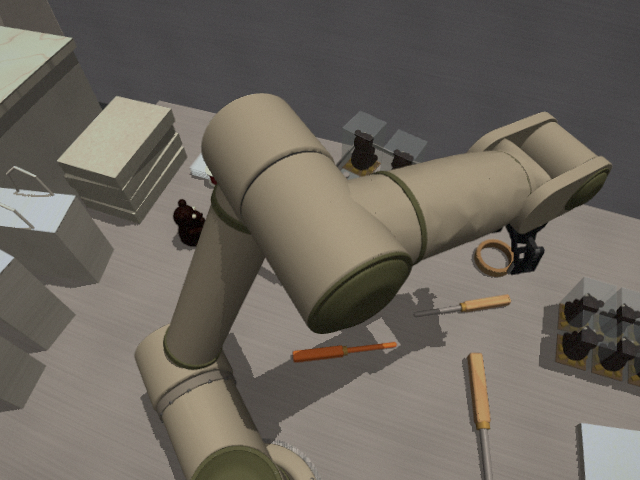

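Emit:
arm_command(
  plan=[
    [0,0.003,-0.0516,0,1],
    [0,0.003,-0.0516,0,1],
    [0,0.003,-0.0516,0,1],
    [0,0.003,-0.0516,0,1],
    [0,0.003,-0.0516,0,1],
    [0,0.0365,-0.045,0,1],
    [0,0.0365,-0.045,0,1],
    [0,0.0365,-0.045,0,1],
    [0,0.0365,-0.045,0,1],
    [0,0,0,0,1],
  ],
)

```text
time_s: 25.68
eef_pos: [474.5, 170.4, 232.3]
ee_rot: [0.605, 0.365, 0.606, -0.365]
force: [-0.2, 0.3, -1.1]
grip_width: 1.0
```

Emit:
arm_command(
  plan=[
    [0,0,0,0.15,1],
    [0,0,0,0.15,1],
    [0,0,0,0.15,1],
    [0,0,0,0.15,1],
    [0,0,0,0.115,1],
    [0,0,0,0,1],
    [0,0,0,0,1],
  ],
)

```text
time_s: 26.55
eef_pos: [475.0, 167.0, 233.4]
ee_rot: [-0.439, -0.554, -0.439, 0.555]
force: [-0.0, -0.3, 0.2]
grip_width: 0.999
```

```bash
python3 look.py q wrist side top
```

```text
t 26.55 pos [475.  167.  233.4] psi -1.8032 xz [-7.e-04 -2.e-04 -1.e+00] q [ 0.1   0.26  1.56 -0.    1.32  0.34] F [-0.01 -0.35  0.17] w 0.999
```

View pics/wrist_q.png

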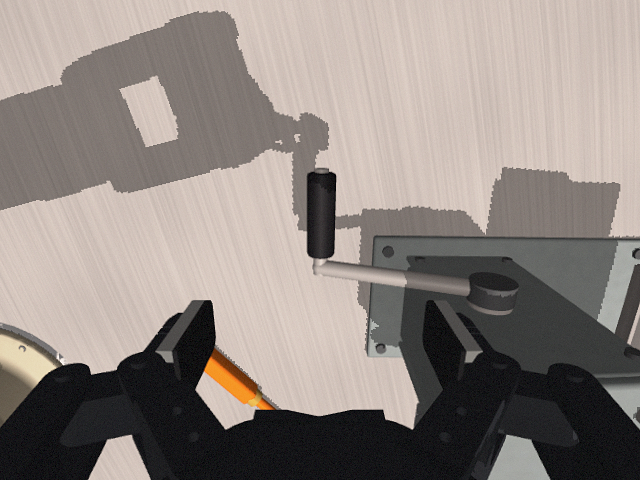

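View pics/side_q.png

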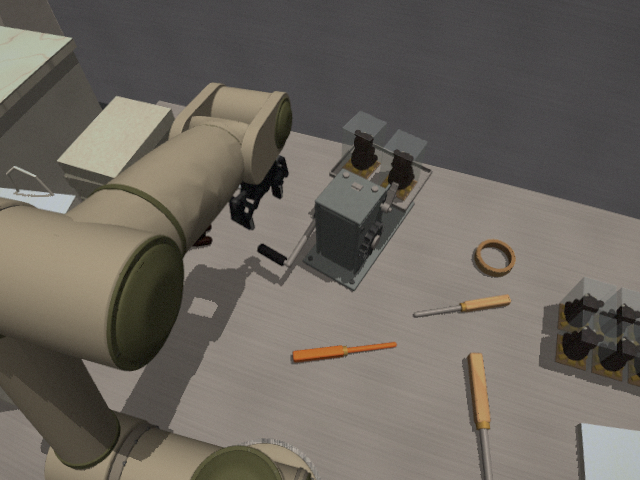

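```bash
python3 - <<'E'
from pk import *
M=pickle.load(open('m_q.pkl','rb'));w=M['wrist'];s=M['s']
ms=pickle.load(open('ms.pkl','rb'))
for u in [(321.5,173),(320.5,257),(321,214)]: print(onz(w,u,80).round(1))
print(tri([w,M['side'],ms['top']],[(321,214),(272,254),(275.5,270)]))
print(tri([w,M['side']],[(321,214),(272,254)]))
a=onz(w,(321.5,173),80);b=onz(w,(320.5,257),80);print(np.arctan2(*(a-b)[[1,0]]), np.linalg.norm(a-b))
c=(a+b)/2; psi=-1.804; z=np.array([np.cos(psi),np.sin(psi)]);y=np.array([-z[1],z[0]]); d=c[:2]-s['eef_pos'][:2]; print('grip rel y,z',d@y,d@z)
cv2.imwrite('pics/side_qz.png',cv2.resize(M['side_im'][160:300,290:440],None,fx=5,fy=4,interpolation=cv2.INTER_CUBIC)[:,:,::-1])
E
```

```text
[486.2 202.5  80. ]
[468.7 131.9  80. ]
[477.9 169.3  80. ]
(array([475.70351697, 168.54458611,  82.43559746]), [array([-2.4,  2.1]), array([-0.4,  0.5]), array([-0.3, -1.2])])
(array([478.10969751, 169.12631368,  80.27203722]), [array([0.3, 0.2]), array([-0.1,  0.1])])
1.3281958207690958 72.75552435713186
grip rel y,z 2.2968540560439394 -0.8228517968872628
```

View pics/side_qz.png

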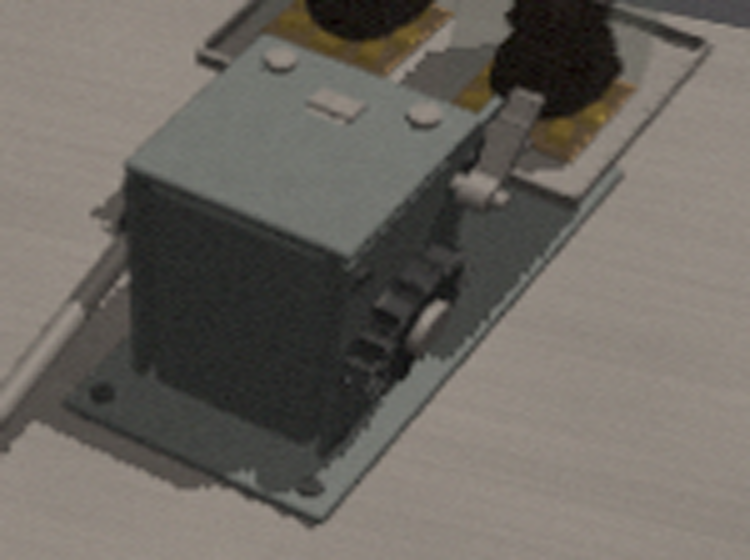

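Emit:
arm_command(
  plan=[
    [0.025,0.002,-0.008,0,0.7],
    [0.025,0,0,0,0.7],
    [0.03,0,0,0,0.7],
    [0.03,0,0,0,0.7],
    [0.025,0,0,0,0.7],
    [0.02,0,0,0,0.7],
    [0.012,0,0,0,0.7],
    [0.005,0,0,0,0.7],
    [0,0,0,0,0.7],
    [0,0,0,0,0.7],
  ],
)

```text
time_s: 27.95
eef_pos: [479.3, 174.8, 62.3]
ee_rot: [0.438, 0.555, 0.438, -0.555]
force: [0.6, -0.1, -0.0]
grip_width: 0.704
```

```bash
python3 look.py r wrist
```

```text
t 27.95 pos [479.3 174.8  62.3] psi -1.8047 xz [ 1.2e-03  1.0e-04 -1.0e+00] q [ 0.12  0.48  1.74 -0.    0.92  0.35] F [ 0.64 -0.06 -0.05] w 0.704
```

View pics/wrist_r.png

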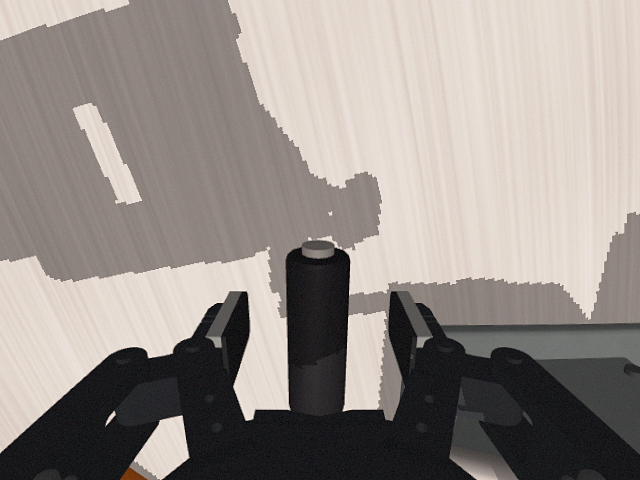

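Emit:
arm_command(
  plan=[
    [0,0,0,0,0.5],
    [0,0,0,0,0.35],
    [0,0,0,0,0.2],
    [0,0,0,0,0.15],
    [0,0,0,0,0.15],
    [0,0,0,0,0.15],
  ],
  squeeze=50,
)

```text
time_s: 28.75
eef_pos: [478.7, 174.8, 61.8]
ee_rot: [-0.438, -0.555, -0.438, 0.555]
force: [-4.8, 0.0, 5.5]
grip_width: 0.264
```

```bash
python3 look.py s wrist; python3 - <<'E'
from pk import *
lp=(577.45,25.6,-.2355)
M=pickle.load(open('m_s.pkl','rb'));s=M['s']; print(W2L(lp,s['eef_pos']))
M=pickle.load(open('m_q.pkl','rb'))
for th in (1.8,2.0,2.2,2.45):
    ph=np.pi+.36-th; print(th,proj(M['side'],L2W(lp,(52+59*np.cos(ph),-69,185+59*np.sin(ph)))))
# lever rows
a0=-.33; st=.04
prev=np.array([-140*np.cos(a0),140*np.sin(a0)])
for i in range(1,33):
    a=a0+st*i; p=np.array([-140*np.cos(a),140*np.sin(a)]); d=p-prev; prev=p; print(round(st*i,2),[round(-d[1]/1000,4),round(d[0]/1000,4)], (p+[0,125]).round(1))
E
```

```text
t 28.75 pos [478.7 174.8  61.8] psi -1.8049 xz [-6.e-04  1.e-04 -1.e+00] q [0.12 0.48 1.74 0.   0.92 0.35] F [-4.8   0.01  5.51] w 0.264
[[-130.87605846  122.0486493    61.76578567]]
1.8 [[386.7855897 192.7608335]]
2.0 [[389.50056918 188.94906302]]
2.2 [[392.01529294 185.9678962 ]]
2.45 [[394.71552031 183.57784544]]
0.04 [np.float64(-0.0053), np.float64(-0.0017)] [-134.2   85. ]
0.08 [np.float64(-0.0054), np.float64(-0.0015)] [-135.6   90.4]
0.12 [np.float64(-0.0055), np.float64(-0.0013)] [-136.9   95.8]
0.16 [np.float64(-0.0055), np.float64(-0.0011)] [-138.   101.3]
0.2 [np.float64(-0.0055), np.float64(-0.0008)] [-138.8  106.9]
0.24 [np.float64(-0.0056), np.float64(-0.0006)] [-139.4  112.4]
0.28 [np.float64(-0.0056), np.float64(-0.0004)] [-139.8  118. ]
0.32 [np.float64(-0.0056), np.float64(-0.0002)] [-140.   123.6]
0.36 [np.float64(-0.0056), np.float64(0.0001)] [-139.9  129.2]
0.4 [np.float64(-0.0056), np.float64(0.0003)] [-139.7  134.8]
0.44 [np.float64(-0.0056), np.float64(0.0005)] [-139.2  140.4]
0.48 [np.float64(-0.0056), np.float64(0.0007)] [-138.4  145.9]
0.52 [np.float64(-0.
[... 521 characters left out ...]
026)] [-122.2  193.3]
0.88 [np.float64(-0.0048), np.float64(0.0028)] [-119.4  198.2]
0.92 [np.float64(-0.0047), np.float64(0.003)] [-116.3  202.9]
0.96 [np.float64(-0.0046), np.float64(0.0032)] [-113.1  207.5]
1.0 [np.float64(-0.0045), np.float64(0.0034)] [-109.7  211.9]
1.04 [np.float64(-0.0043), np.float64(0.0036)] [-106.2  216.3]
1.08 [np.float64(-0.0042), np.float64(0.0037)] [-102.4  220.4]
1.12 [np.float64(-0.004), np.float64(0.0039)] [-98.5 224.4]
1.16 [np.float64(-0.0039), np.float64(0.0041)] [-94.5 228.3]
1.2 [np.float64(-0.0037), np.float64(0.0042)] [-90.3 232. ]
1.24 [np.float64(-0.0035), np.float64(0.0044)] [-85.9 235.5]
1.28 [np.float64(-0.0033), np.float64(0.0045)] [-81.4 238.9]
```

Emit:
arm_command(
  plan=[
    [-0.0013,-0.0004,0,0,0.15],
    [-0.0027,-0.0009,0,0,0.15],
    [-0.004,-0.0013,0,0,0.15],
    [-0.0053,-0.0014,0,0,0.15],
    [-0.0055,-0.0012,0,0,0.15],
    [-0.0055,-0.001,0,0,0.15],
    [-0.0055,-0.0008,0,0,0.15],
    [-0.0056,-0.0006,0,0,0.15],
  ],
)

```text
time_s: 29.8
eef_pos: [471.6, 176.5, 97.6]
ee_rot: [0.438, 0.555, 0.438, -0.555]
force: [-0.8, 2.1, -3.6]
grip_width: 0.265
```

```bash
cat > lev.py <<'E'
from rig import ctrl
from h import *
s=ctrl.sense();lp=(577.45,25.6,-.2355)
p=W2L(lp,s['eef_pos'])[0]; 
g=p+[1.1,0,18.2-125-0]  # offset so start = (-132,.,80)
g=np.array([p[0]-1.1, p[2]+18.2-125]); a=np.arctan2(g[1],-g[0]); R0=np.hypot(*g)
F=s['force']; c_,s_=np.cos(-.2355),np.sin(-.2355); fx=c_*F[0]+s_*F[1]; t=np.array([np.sin(a),np.cos(a)])
print('t',s['time_s'],'lever',round(a+.33,3),'R',R0.round(1),'Ftan',round(float(fx*t[0]+F[2]*t[1]),2),'Frad',round(float(-fx*np.cos(a)+F[2]*np.sin(a)),2),'F',F.round(2))
E
python3 lev.py
```

```text
t 29.8 lever 0.264 R 139.6 Ftan -3.47 Frad 1.49 F [-0.79  2.09 -3.56]
```

Emit:
arm_command(
  plan=[
    [-0.0056,-0.0003,0,0,0.15],
    [-0.0056,-0.0001,0,0,0.15],
    [-0.0056,0.0001,0,0,0.15],
    [-0.0056,0.0004,0,0,0.15],
    [-0.0056,0.0006,0,0,0.15],
    [-0.0056,0.0008,0,0,0.15],
    [-0.0055,0.001,0,0,0.15],
    [-0.0055,0.0013,0,0,0.15],
  ],
)

```text
time_s: 30.8
eef_pos: [475.4, 175.6, 142.1]
ee_rot: [0.438, 0.555, 0.438, -0.555]
force: [0.8, 2.0, -3.3]
grip_width: 0.265
```

```bash
python3 lev.py
```

```text
t 30.8 lever 0.585 R 139.9 Ftan -3.11 Frad -1.1 F [ 0.78  2.05 -3.28]
```

Emit:
arm_command(
  plan=[
    [-0.0054,0.0014,0,0,0.15],
    [-0.0054,0.0016,0,0,0.15],
    [-0.0053,0.0018,0,0,0.15],
    [-0.0052,0.002,0,0,0.15],
    [-0.0051,0.0022,0,0,0.15],
    [-0.0038,0.0018,0,0,0.15],
    [-0.0025,0.0013,0,0,0.15],
  ],
)

```text
time_s: 31.68
eef_pos: [487.7, 172.5, 174.6]
ee_rot: [0.439, 0.555, 0.438, -0.555]
force: [6.6, -1.0, -7.7]
grip_width: 0.264
```

```bash
python3 lev.py; python3 look.py u side top; python3 - <<'E'
import pickle,cv2
M=pickle.load(open('m_u.pkl','rb'))
cv2.imwrite('pics/side_uz.png',cv2.resize(M['side_im'][100:300,270:450],None,fx=4,fy=3,interpolation=cv2.INTER_CUBIC)[:,:,::-1])
E
```

```text
t 31.675 lever 0.835 R 140.2 Ftan -3.56 Frad -9.51 F [ 6.55 -0.97 -7.71]
t 31.675 pos [487.7 172.5 174.6] psi -1.805 xz [ 1.3e-03 -5.0e-04 -1.0e+00] q [ 0.11  0.35  1.6  -0.    1.19  0.35] F [ 6.55 -0.97 -7.71] w 0.264
```

View pics/side_uz.png

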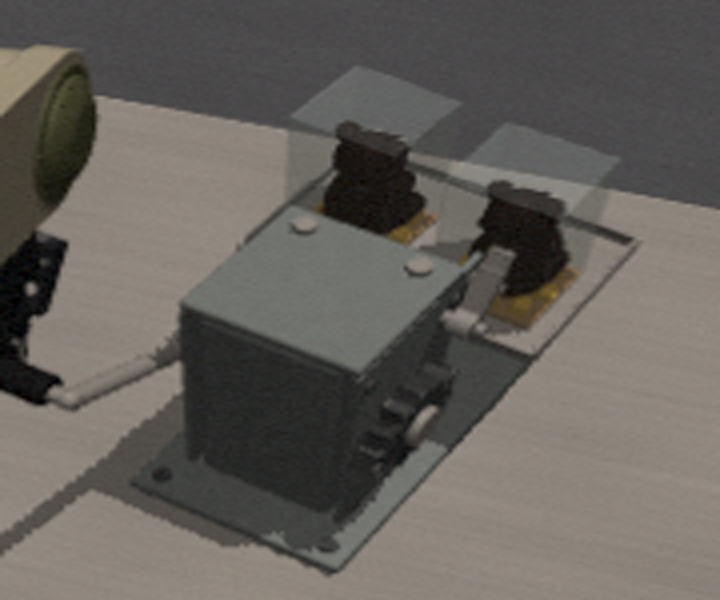

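Emit:
arm_command(
  plan=[
    [0.0002,0.0004,0,0,0.15],
    [0,0,0,0,0.15],
  ],
)

```text
time_s: 32.02
eef_pos: [487.9, 172.5, 174.8]
ee_rot: [0.439, 0.555, 0.438, -0.555]
force: [3.9, -1.5, 0.1]
grip_width: 0.269
```

```bash
python3 lev.py
```

```text
t 32.025 lever 0.837 R 140.1 Ftan 2.12 Frad -3.59 F [ 3.92 -1.55  0.11]
```

Emit:
arm_command(
  plan=[
    [-0.0013,0.0009,0,0,0.15],
    [-0.002,0.0013,0,0,0.15],
    [-0.002,0.0013,0,0,0.15],
    [-0.0015,0.001,0,0,0.15],
    [-0.0005,0.0003,0,0,0.15],
  ],
)

```text
time_s: 32.65
eef_pos: [491.7, 171.6, 181.5]
ee_rot: [-0.438, -0.555, -0.438, 0.555]
force: [-0.5, -1.8, -3.6]
grip_width: 0.262
```

```bash
python3 lev.py
```

```text
t 32.65 lever 0.893 R 140.1 Ftan -3.06 Frad -1.81 F [-0.54 -1.85 -3.56]
```

Emit:
arm_command(
  plan=[
    [-0.0005,0.0003,0,0,0.15],
    [-0.0005,0.0003,0,0,0.15],
    [-0.0005,0.0003,0,0,0.15],
  ],
)

```text
time_s: 33.02
eef_pos: [492.7, 171.4, 183.0]
ee_rot: [-0.438, -0.555, -0.438, 0.555]
force: [-2.8, -2.9, -2.0]
grip_width: 0.264
```

Emit:
arm_command(
  plan=[
    [-0.0003,0.0002,0,0,0.15],
    [-0.0003,0.0002,0,0,0.15],
  ],
)

```text
time_s: 33.28
eef_pos: [493.1, 171.3, 183.6]
ee_rot: [-0.438, -0.555, -0.438, 0.555]
force: [-3.0, -3.3, -1.2]
grip_width: 0.265
```

```bash
python3 lev.py
```

```text
t 33.275 lever 0.911 R 140.0 Ftan -2.18 Frad 1.09 F [-2.95 -3.29 -1.22]
```

Emit:
arm_command(
  plan=[
    [-0.0003,0.0002,0,0,0.15],
    [-0.0003,0.0002,0,0,0.15],
  ],
)

```text
time_s: 33.52
eef_pos: [493.6, 171.2, 184.2]
ee_rot: [-0.438, -0.555, -0.438, 0.555]
force: [-3.2, -3.5, -1.6]
grip_width: 0.263
```

Emit:
arm_command(
  plan=[
    [-0.0003,0.0002,0,0,0.15],
    [-0.0003,0.0002,0,0,0.15],
  ],
)

```text
time_s: 33.78
eef_pos: [493.9, 171.1, 184.8]
ee_rot: [-0.438, -0.555, -0.438, 0.555]
force: [-3.6, -4.0, -1.0]
grip_width: 0.264
```

Emit:
arm_command(
  plan=[
    [-0.0003,0.0002,0,0,0.15],
    [-0.0003,0.0002,0,0,0.15],
  ],
)

```text
time_s: 34.02
eef_pos: [494.3, 171.0, 185.4]
ee_rot: [-0.438, -0.555, -0.438, 0.555]
force: [-3.9, -3.5, -1.6]
grip_width: 0.261
```

Emit:
arm_command(
  plan=[
    [-0.0003,0.0002,0,0,0.15],
    [-0.0003,0.0002,0,0,0.15],
  ],
)

```text
time_s: 34.28
eef_pos: [494.7, 170.9, 186.0]
ee_rot: [-0.438, -0.555, -0.438, 0.555]
force: [-3.7, -3.2, -0.9]
grip_width: 0.263
```

Emit:
arm_command(
  plan=[
    [-0.0003,0.0002,0,0,0.15],
    [-0.0003,0.0002,0,0,0.15],
  ],
)

```text
time_s: 34.52
eef_pos: [495.1, 170.8, 186.6]
ee_rot: [-0.438, -0.555, -0.438, 0.555]
force: [-2.5, -4.3, -0.7]
grip_width: 0.262
```

Emit:
arm_command(
  plan=[
    [-0.0003,0.0002,0,0,0.15],
    [-0.0003,0.0002,0,0,0.15],
  ],
)

```text
time_s: 34.78
eef_pos: [495.5, 170.7, 187.2]
ee_rot: [-0.438, -0.555, -0.438, 0.555]
force: [-4.3, -3.4, -1.0]
grip_width: 0.263
```

Emit:
arm_command(
  plan=[
    [-0.0003,0.0002,0,0,0.15],
    [-0.0003,0.0002,0,0,0.15],
  ],
)

```text
time_s: 35.02
eef_pos: [495.9, 170.6, 187.8]
ee_rot: [-0.438, -0.555, -0.438, 0.555]
force: [-3.8, -3.5, -1.8]
grip_width: 0.268
```

```bash
python3 lev.py
```

```text
t 35.025 lever 0.947 R 140.0 Ftan -3.12 Frad 1.32 F [-3.79 -3.45 -1.78]
```

Emit:
arm_command(
  plan=[
    [-0.0003,0.0002,0,0,0.15],
    [-0.0003,0.0002,0,0,0.15],
  ],
)

```text
time_s: 35.28
eef_pos: [496.3, 170.5, 188.4]
ee_rot: [-0.438, -0.555, -0.438, 0.555]
force: [-4.0, -3.5, -1.4]
grip_width: 0.26
```

Emit:
arm_command(
  plan=[
    [-0.0003,0.0002,0,0,0.15],
    [-0.0003,0.0002,0,0,0.15],
  ],
)

```text
time_s: 35.52
eef_pos: [496.7, 170.4, 189.0]
ee_rot: [-0.438, -0.555, -0.438, 0.555]
force: [-3.5, -2.7, -1.9]
grip_width: 0.262
```

Emit:
arm_command(
  plan=[
    [-0.0003,0.0002,0,0,0.15],
    [-0.0003,0.0002,0,0,0.15],
  ],
)

```text
time_s: 35.78
eef_pos: [497.2, 170.3, 189.6]
ee_rot: [-0.438, -0.555, -0.438, 0.555]
force: [-3.5, -3.8, -2.4]
grip_width: 0.263
```

Emit:
arm_command(
  plan=[
    [-0.0003,0.0002,0,0,0.15],
    [-0.0003,0.0002,0,0,0.15],
  ],
)

```text
time_s: 36.02
eef_pos: [497.6, 170.2, 190.2]
ee_rot: [-0.438, -0.555, -0.438, 0.555]
force: [-3.6, -3.2, -2.4]
grip_width: 0.262
```

Emit:
arm_command(
  plan=[
    [-0.0003,0.0002,0,0,0.15],
    [-0.0003,0.0002,0,0,0.15],
  ],
)

```text
time_s: 36.28
eef_pos: [498.0, 170.1, 190.8]
ee_rot: [-0.438, -0.555, -0.438, 0.555]
force: [-3.3, -4.2, -3.3]
grip_width: 0.26
```

Emit:
arm_command(
  plan=[
    [-0.0003,0.0002,0,0,0.15],
    [-0.0003,0.0002,0,0,0.15],
  ],
)

```text
time_s: 36.52
eef_pos: [498.4, 170.0, 191.4]
ee_rot: [-0.438, -0.555, -0.438, 0.555]
force: [-2.9, -3.7, -2.4]
grip_width: 0.264
```

```bash
python3 lev.py
```

```text
t 36.525 lever 0.979 R 140.1 Ftan -3.16 Frad 0.11 F [-2.94 -3.69 -2.45]
```

Emit:
arm_command(
  plan=[
    [-0.0003,0.00023,0,0,0.15],
    [-0.0003,0.00023,0,0,0.15],
  ],
)

```text
time_s: 36.78
eef_pos: [498.9, 169.9, 192.0]
ee_rot: [-0.438, -0.555, -0.438, 0.555]
force: [-2.7, -5.2, -2.4]
grip_width: 0.265
```

Emit:
arm_command(
  plan=[
    [-0.0003,0.00023,0,0,0.15],
    [-0.0003,0.00023,0,0,0.15],
  ],
)

```text
time_s: 37.02
eef_pos: [499.3, 169.8, 192.6]
ee_rot: [-0.438, -0.555, -0.438, 0.555]
force: [-2.5, -4.4, -2.2]
grip_width: 0.263
```

Emit:
arm_command(
  plan=[
    [-0.0003,0.00023,0,0,0.15],
    [-0.0003,0.00023,0,0,0.15],
  ],
)

```text
time_s: 37.28
eef_pos: [499.7, 169.7, 193.2]
ee_rot: [-0.438, -0.555, -0.438, 0.555]
force: [-2.4, -5.0, -2.9]
grip_width: 0.264
```

Emit:
arm_command(
  plan=[
    [-0.0003,0.00023,0,0,0.15],
    [-0.0003,0.00023,0,0,0.15],
  ],
)

```text
time_s: 37.52
eef_pos: [500.2, 169.5, 193.8]
ee_rot: [-0.438, -0.555, -0.438, 0.555]
force: [-3.1, -5.1, -2.6]
grip_width: 0.26
```

Emit:
arm_command(
  plan=[
    [-0.0003,0.00023,0,0,0.15],
    [-0.0003,0.00023,0,0,0.15],
  ],
)

```text
time_s: 37.78
eef_pos: [500.7, 169.4, 194.4]
ee_rot: [-0.438, -0.555, -0.438, 0.555]
force: [-2.5, -4.4, -2.1]
grip_width: 0.264
```

Emit:
arm_command(
  plan=[
    [-0.0003,0.00023,0,0,0.15],
    [-0.0003,0.00023,0,0,0.15],
  ],
)

```text
time_s: 38.02
eef_pos: [501.1, 169.3, 195.0]
ee_rot: [-0.438, -0.555, -0.438, 0.555]
force: [-2.4, -4.6, -2.7]
grip_width: 0.264
```

```bash
python3 lev.py
```

```text
t 38.025 lever 1.011 R 140.1 Ftan -2.91 Frad -0.72 F [-2.42 -4.63 -2.72]
```

Emit:
arm_command(
  plan=[
    [-0.0003,0.00025,0,0,0.15],
    [-0.0003,0.00025,0,0,0.15],
  ],
)

```text
time_s: 38.28
eef_pos: [501.6, 169.2, 195.6]
ee_rot: [-0.438, -0.555, -0.438, 0.555]
force: [-3.1, -5.2, -2.7]
grip_width: 0.264
```

Emit:
arm_command(
  plan=[
    [-0.0003,0.00025,0,0,0.15],
    [-0.0003,0.00025,0,0,0.15],
  ],
)

```text
time_s: 38.52
eef_pos: [502.1, 169.1, 196.2]
ee_rot: [-0.438, -0.555, -0.438, 0.555]
force: [-3.1, -3.9, -2.6]
grip_width: 0.265
```

Emit:
arm_command(
  plan=[
    [-0.0003,0.00025,0,0,0.15],
    [-0.0003,0.00025,0,0,0.15],
  ],
)

```text
time_s: 38.78
eef_pos: [502.6, 169.0, 196.8]
ee_rot: [-0.438, -0.555, -0.438, 0.555]
force: [-2.8, -4.5, -2.6]
grip_width: 0.261
```

Emit:
arm_command(
  plan=[
    [-0.0003,0.00025,0,0,0.15],
    [-0.0003,0.00025,0,0,0.15],
  ],
)

```text
time_s: 39.02
eef_pos: [503.1, 168.8, 197.4]
ee_rot: [-0.438, -0.555, -0.438, 0.555]
force: [-2.9, -4.7, -2.8]
grip_width: 0.262
```

Emit:
arm_command(
  plan=[
    [-0.0003,0.00025,0,0,0.15],
    [-0.0003,0.00025,0,0,0.15],
  ],
)

```text
time_s: 39.28
eef_pos: [503.5, 168.7, 198.0]
ee_rot: [-0.438, -0.555, -0.438, 0.555]
force: [-1.9, -4.6, -3.0]
grip_width: 0.261
```

Emit:
arm_command(
  plan=[
    [-0.0003,0.00025,0,0,0.15],
    [-0.0003,0.00025,0,0,0.15],
  ],
)

```text
time_s: 39.52
eef_pos: [504.0, 168.6, 198.6]
ee_rot: [-0.438, -0.555, -0.438, 0.555]
force: [-3.1, -4.4, -2.7]
grip_width: 0.267
```

```bash
python3 lev.py
```

```text
t 39.525 lever 1.044 R 140.1 Ftan -3.39 Frad -0.25 F [-3.14 -4.39 -2.72]
```

Emit:
arm_command(
  plan=[
    [-0.0003,0.00026,0,0,0.15],
    [-0.0003,0.00026,0,0,0.15],
  ],
)

```text
time_s: 39.78
eef_pos: [504.5, 168.5, 199.2]
ee_rot: [-0.438, -0.555, -0.438, 0.555]
force: [-3.0, -4.5, -2.4]
grip_width: 0.263
```

Emit:
arm_command(
  plan=[
    [-0.0003,0.00026,0,0,0.15],
    [-0.0003,0.00026,0,0,0.15],
  ],
)

```text
time_s: 40.02
eef_pos: [505.0, 168.3, 199.8]
ee_rot: [-0.438, -0.555, -0.438, 0.555]
force: [-1.9, -4.0, -1.9]
grip_width: 0.267
```

Emit:
arm_command(
  plan=[
    [-0.0003,0.00026,0,0,0.15],
    [-0.0003,0.00026,0,0,0.15],
  ],
)

```text
time_s: 40.28
eef_pos: [505.5, 168.2, 200.4]
ee_rot: [-0.438, -0.555, -0.438, 0.555]
force: [-3.2, -5.8, -3.4]
grip_width: 0.263
```

Emit:
arm_command(
  plan=[
    [-0.0003,0.00026,0,0,0.15],
    [-0.0003,0.00026,0,0,0.15],
  ],
)

```text
time_s: 40.52
eef_pos: [506.0, 168.1, 201.0]
ee_rot: [-0.438, -0.555, -0.438, 0.555]
force: [-2.6, -5.0, -4.1]
grip_width: 0.259
```

Emit:
arm_command(
  plan=[
    [-0.0003,0.00026,0,0,0.15],
    [-0.0003,0.00026,0,0,0.15],
  ],
)

```text
time_s: 40.78
eef_pos: [506.1, 168.0, 201.0]
ee_rot: [-0.438, -0.554, -0.438, 0.556]
force: [-3.9, -3.5, -5.7]
grip_width: 0.261
```

Emit:
arm_command(
  plan=[
    [-0.0001,0.0001,0,0,0.15],
    [0,0,0,0,0.15],
  ],
)

```text
time_s: 41.02
eef_pos: [506.0, 168.1, 201.0]
ee_rot: [-0.438, -0.554, -0.439, 0.556]
force: [-4.6, -4.0, -5.8]
grip_width: 0.262
```

```bash
python3 lev.py
```

```text
t 41.025 lever 1.067 R 140.2 Ftan -6.7 Frad -1.3 F [-4.6  -3.97 -5.83]
```

Emit:
arm_command(
  plan=[
    [-0.0001,0.0001,0,0,0.15],
    [-0.0001,0.0001,0,0,0.15],
    [0,0,0,0,0.15],
  ],
)

```text
time_s: 41.4
eef_pos: [506.0, 168.1, 201.1]
ee_rot: [-0.438, -0.554, -0.439, 0.556]
force: [-4.6, -3.9, -5.4]
grip_width: 0.26
```

```bash
python3 lev.py
```

```text
t 41.4 lever 1.067 R 140.2 Ftan -6.4 Frad -0.96 F [-4.62 -3.85 -5.39]
```

Emit:
arm_command(
  plan=[
    [-0.0002,0.0002,0,0,0.15],
    [0,0,0,0,0.15],
  ],
)

```text
time_s: 41.65
eef_pos: [506.1, 168.1, 201.1]
ee_rot: [-0.438, -0.554, -0.439, 0.556]
force: [-5.5, -3.2, -7.5]
grip_width: 0.264
```

```bash
python3 lev.py
```

```text
t 41.65 lever 1.068 R 140.2 Ftan -8.63 Frad -1.59 F [-5.53 -3.21 -7.45]
```

Emit:
arm_command(
  plan=[
    [0,0,0,0,0.15],
  ],
)

```text
time_s: 41.78
eef_pos: [506.1, 168.0, 201.1]
ee_rot: [-0.438, -0.554, -0.439, 0.556]
force: [-5.6, -3.3, -6.8]
grip_width: 0.262
```

```bash
python3 lev.py;python3 look.py v side top wrist; python3 - <<'E'
import pickle,cv2
M=pickle.load(open('m_v.pkl','rb'))
cv2.imwrite('pics/side_vz.png',cv2.resize(M['side_im'][100:300,270:450],None,fx=4,fy=3,interpolation=cv2.INTER_CUBIC)[:,:,::-1])
E
```

```text
t 41.775 lever 1.068 R 140.2 Ftan -8.13 Frad -1.13 F [-5.55 -3.29 -6.77]
t 41.775 pos [506.1 168.  201.1] psi -1.8047 xz [-3.2e-03 -3.0e-04 -1.0e+00] q [0.1  0.36 1.52 0.   1.27 0.33] F [-5.55 -3.29 -6.77] w 0.262
```

View pics/side_vz.png

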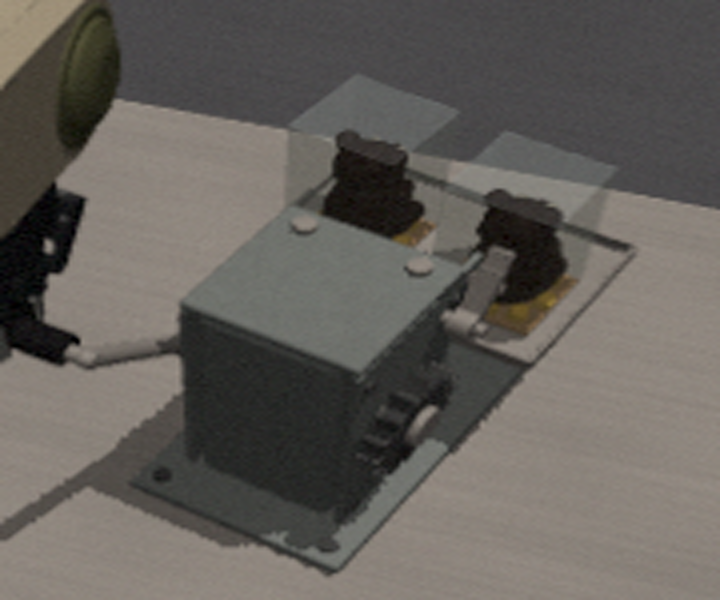

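View pics/wrist_v.png

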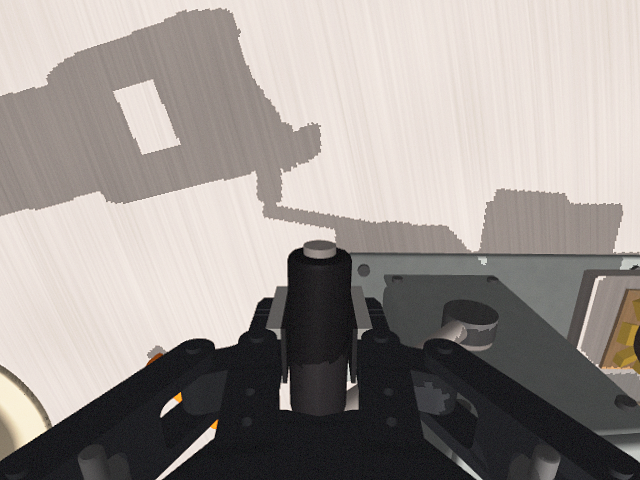

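Emit:
arm_command(
  plan=[
    [0,0,0,0,0.35],
    [0,0,0,0,0.5],
    [0,0,0,0,0.7],
    [0,0,0,0,0.8],
    [0,0,0,0,0.8],
    [-0.015,0,0,0,0.8],
    [-0.03,0,0,0,0.8],
    [-0.04,0,0,0,0.8],
    [-0.03,0,0,0,0.8],
    [0,0,0,0,0.8],
  ],
)

```text
time_s: 43.18
eef_pos: [507.6, 168.2, 320.1]
ee_rot: [0.439, 0.557, 0.437, -0.553]
force: [-0.1, -0.1, -1.5]
grip_width: 0.8
```

Emit:
arm_command(
  plan=[
    [0,-0.04,-0.03,0,0.8],
    [0,-0.04,-0.03,0,0.8],
    [0,-0.03,-0.02,0,0.8],
    [0,0,0,0,0.8],
    [0,0,0,0,0.8],
  ],
)

```text
time_s: 43.8
eef_pos: [418.8, 271.0, 316.8]
ee_rot: [-0.438, -0.555, -0.438, 0.555]
force: [-0.1, 0.4, 0.0]
grip_width: 0.801
```

```bash
python3 look.py w side top wrist; python3 - <<'E'
from pk import *
M=pickle.load(open('m_w.pkl','rb'));u=pickle.load(open('m_v.pkl','rb'))
im=np.hstack([cv2.resize(m['side_im'][100:300,250:450],None,fx=2,fy=2.5) for m in (u,M)])
cv2.imwrite('pics/side_wz.png',im[:,:,::-1])
E
```

```text
t 43.8 pos [418.8 271.  316.8] psi -1.805 xz [-5.e-04 -4.e-04 -1.e+00] q [ 0.34  0.21  1.41 -0.    1.52  0.57] F [-0.09  0.44  0.02] w 0.801
```

View pics/side_wz.png

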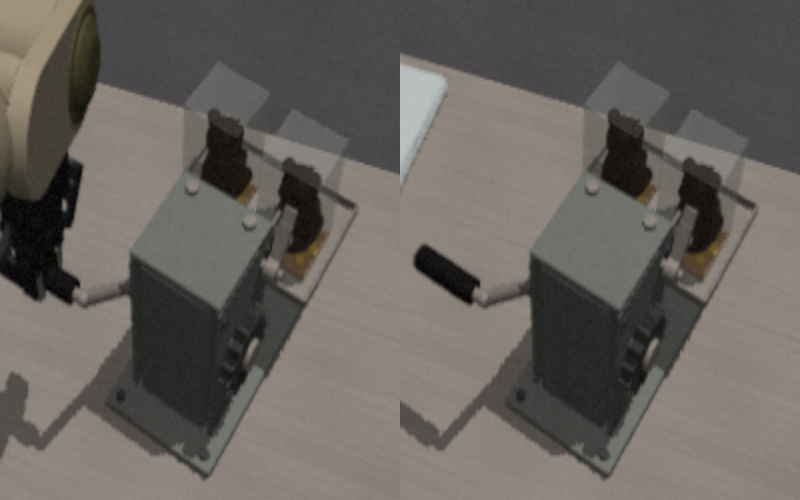

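View pics/top_w.png

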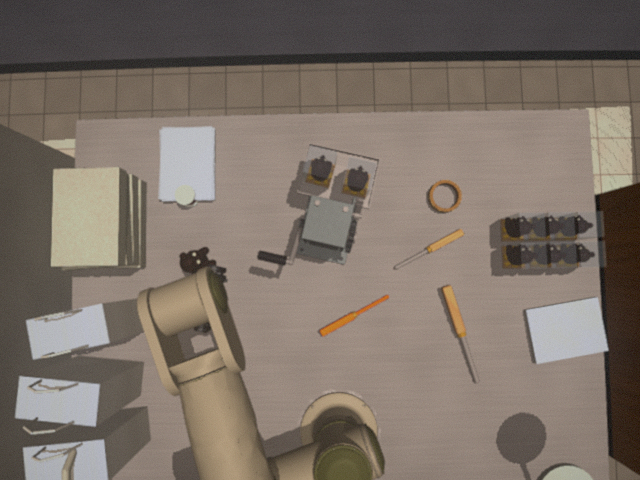

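View pics/wrist_w.png

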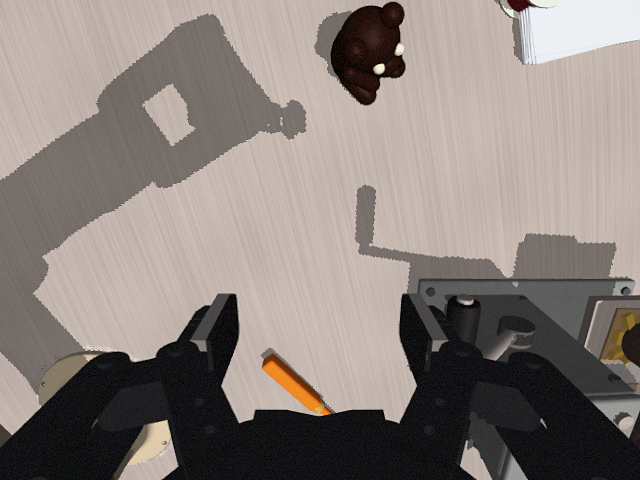

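```bash
python3 -c "
from rig import ctrl
print(ctrl.sense()['time_s']); print(ctrl.finish_job())"
```

```text
43.95
the job is handed in; nothing more can be done
None
```

I carried out every step of the job and handed it in at about 44 s; the hand-in gave no verdict.

- **Pawl:** I used the small natural-wood bar to lift the pawl and carry it over. The sideways force on the bar rose to about 6 N against the rest pin. The side view then showed the nose at (394,184) px, against (394.7,183.6) calculated for 2.45 rad. I laid the bar back flat beside the lift where it had been.
- **Lever and tray:** I raised the lever smoothly at about 3 N, slowing to small steps near the end. It stopped at about 1.07 rad, roughly 43 mm of descent. I pressed about 5 N beyond the moving force, roughly 17–19 N on the collars, and let go.
- **Last checks:** In the last pictures the lever had not sprung back, and both boxes stood in the tray. The bear, tape roll and ribbon spool looked where they were, and the arm was clear with the gripper reading almost no force.

**Not confirmed:**
- The collars were never visible, so the seating rests on the force rise and the stopped motion alone.
- The bar balances ahead of its handle, so it lies with the rod tip about 5 mm lower than the handle axis. I allowed for that when inserting it.
- The top and wrist cameras disagreed by 1–3 mm on where the rod sat, but it went in without contact.

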